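Make up a soldering kit and a charger mounting kit

TASK

Make up two kits from the stock on the desk. The soldering kit goes in the blue tray: the yellow tin and the teal jar, standing upright, one in each pocket. The mounting kit goes in the orange tray: the white charger flat in the narrow pocket, and in the large pocket the two L-shaped plates piled flat and balanced, the dark one underneath and the brass one on it turned half round, so that each arm of the one crosses an arm of the other at mid-length and they frame a small square; leave the cream tub where it stands.

Things in the scene. Friction and masses are not known exactly. Their poses are not given: they have to be found in the camera images.
- tin_center (a point): Centre (11 mm up) of the yellow round tin, 55 mm across the lid (51 mm below 12 mm), 22 mm high, 60 g. z up.
- jar_center (a point): Centre (29 mm up) of the teal jar, 52 mm across with a ribbed lid 55 mm across from 40 mm up, 58 mm high, 100 g. z up.
- charger_center (a point): Centre (12 mm up) of the body of the white USB charger: the body measures 30 mm along x and 42 mm along y, 24 mm high; two thin pins stick out 18 mm more on the -y side. It lies flat, z up, 50 g.
- dark_plate_corner (a point): Dark steel L-shaped angle plate lying flat, 10 mm thick, 90 g: two arms at a right angle, each 70 mm long from the outer corner and 22 mm wide. The point is the outer corner of the L, half-way up (5 mm); from it one arm runs along +x (and fills y 0 to 22 mm), the other along +y (and fills x 0 to 22 mm). z up. The arms' mid-lengths lie at (35, 11) and (11, 35) mm.
- brass_plate_corner (a point): Brass-coloured L-shaped angle plate, the same in shape and size as the dark one; the point is again its outer corner, 5 mm up, arms along +x and +y. Rightly piled, this corner lies at about x = +46, y = +46 mm in the dark plate's frame and 10 mm higher, its axes turned by 180 degrees.
- tub_center (a point): Centre (8 mm up) of the cream-coloured small round tub, 45 mm across, 16 mm high: a bystander, not to be moved.
- blue_tray: Blue tray, fixed, 159 mm along its x by 81 mm along its y; the origin is the centre of its underside. Floor 3 mm thick, walls 3 mm thick and 8 mm high in all. A divider across its middle (x = 0) makes two square pockets 75 x 75 mm, centred at x = +39 and -39 mm, y = 0.
- orange_tray: Orange tray, fixed, 177 mm along its x by 118 mm along its y; the origin is the centre of its underside. Floor 3 mm thick, walls 3 mm thick and 8 mm high in all. A divider at x = +28 mm parts the large pocket, 112 x 112 mm, centred at x = -29.5, y = 0 mm, from the narrow pocket, 56 mm along x by 112 mm along y, centred at x = +57.5, y = 0 mm.
Not all that is in view belongs to the job. There is more than one size of the part that bears tin_center; the job needs the larger.

How it is judged:
By the outcome, as a careful person would: the job done as asked, in the order asked, and still so for the second after the job is handed in, with the robot touching nothing.
It also fails if it takes over 128 s, if anything falls off the work surface, if the arm or the gripper's body presses on something with over 40 N, if the wrist force passes 120 N, or if a joint passes its speed limit or range.

ROBOT

A 7-joint arm with a two-finger parallel gripper is mounted at the origin on a cart in front of the work surface, level with it; the furniture and walls round the work are solid. World frame = base frame: x ahead of the robot, y to its left, z up, the work surface at z = 0. Lengths are in mm, angles in rad, forces in N, time in s.
With the tool pointing down it reaches from about 400 to 875 mm from the base axis. Payload 4.4 kg.
Tool frame: the origin (TCP) lies midway between the tips of the shut fingers; the grasp point (between the pads) lies 19 mm behind it (ctrl.pinch_z is the distance from the TCP to the grasp point, in mm); z points along the fingers, y is the line along which they close (so a half turn about z gives the same grasp; the last joint's range is limited). The gripper opens to 85 mm and grips with 20 to 120 N. Pads are 22 mm wide; open, the fingers measure 114 mm over their backs; the gripper's body (76 mm by 85 mm) begins 54 mm behind the grasp point. The pads swing forward as they close: fully open they stand 13 mm farther back than shut.
Start: joints at [1.054, 0.628, 0.038, 1.517, -0.027, 0.996, -0.02], TCP at [283.224, -585.066, 231.313] pointing down, gripper open.
Joint ranges: [-3.06, 3.06], [-0.37, 2.12], [-1.25, 1.32], [0.18, 2.47], [-1.1, 4.24], [0.23, 1.98], [-2.94, 2.94]. Speed limits (rad/s): [2.57, 2.57, 3.14, 3.14, 3.14, 3.14, 3.14].

INTERFACE

Orientations are given as [roll, pitch, yaw] about the fixed x, y, z axes, in that order (R = Rz(yaw) Ry(pitch) Rx(roll)).
In Python, from cell import read_state, cams, order, ctrl gives the robot as it stands.
- The arm moves only by the tool move_arm, never from a script. Its argument "targets" is text: rows parted by semicolons, each of 7 numbers parted by spaces: the gripper's target within -1 to 1 (fully open at 1, half-way at 0, shut at -1), then the shift along the tool's x, y, z in cm, then the turn, a rotation vector about the tool's x, y, z in degrees. A call has 1 to 5 rows; each row shifts and turns the commanded pose from where the row before left it, along the tool's axes as they then stand; what a row does not reach is not made up. A row lasts 1/12 s, in which the tool goes at most 41.7 mm and 7.16 degrees, less where a joint would pass 70% of its speed; a pose out of reach is approached as far as the arm can. A call with a gripper value outside its range is refused whole. The fingers move at their own pace and stop on an object; the grip force is fixed at half the most. Time passes only in rows, so rows that do not move let the fingers close. It gives the time, the measured TCP pose, the force, the opening and the grip force at its end, in the units of the state.
- read_state(): the state, without advancing time (a new reading comes with each control period).
- cams.get_image(name): name is "scene" or "top" or "wrist"; returns a dict with "color" (400x640x3 uint8, red, green, blue), "fovy" (degrees; the focal length in pixels is half the picture's height over the tangent of half this angle, whatever the lens; pixels are square), "cx", "cy" (the principal point, pixels), "rvec" (rotation vector, rad) and "tvec" (3), from world to camera coordinates, as OpenCV has them. Camera axes: x right, y down, z forward; pixel columns grow to the right and rows downward; lengths in mm; the calibration is good to about 2 mm. The wrist camera is an equidistant fisheye: a pixel r from the principal point sees the ray r / f radians off the axis. A picture is of the moment at which its call begins. There is no depth.
- order.finish_job(): hands the job in; it is judged then, once.
The state is a dict: "clock": time; "qpos": joint angles; "qd": joint speeds; "tau": joint torques, N m; "eef_pos": TCP position; "tool_rot": TCP orientation; "force": force on the tool from outside, world axes, zero at the start; "torque": the same for the moment, N m; "width": finger opening in mm; "gripper_force": force on a finger pad.
Only numpy, scipy, OpenCV 4.12 (cv2) and the standard library are available. Lean on these libraries where they do the work, as an engineer would, in place of code of your own. Each camera call takes 0.05 s, during which the arm holds its last target. There are 200 camera calls.

## Working session

There is one attempt and no reset: what is moved stays moved. The work goes in short steps, Python scripts to look and compute and a tool call to move; the robot and the scene stay as the last step left them, time stands still between calls to the robot, and variables do not carry over. Pictures are saved under pics/ and viewed, at most 17 in all, crops included, and the job is handed in when it is done.

Besides the shell and the picture viewer there is one more tool, called after "Call:" by a JSON object that holds its "op" and its "data". move_arm: Moves the arm, as the interface text tells. Its arguments: {"type":"object","properties":{"targets":{"type":"string"}},"required":["targets"]}

```bash
ls; mkdir -p pics
python3 - <<'E'
from cell import read_state, cams, order, ctrl
import cv2
print(read_state(), ctrl.pinch_z)
for n in("scene","top"):
    i=cams.get_image(n); print(n,{k:v for k,v in i.items() if k!="color"})
    cv2.imwrite(f"pics/{n}0.png",i["color"][...,::-1])
E
```

```text
pics
{'clock': 0.0, 'qpos': array([ 1.05418776,  0.62931674,  0.03844492,  1.51839039, -0.02700538,
        0.99629144, -0.02004625]), 'qd': array([-2.48897283e-04,  1.07207106e-03,  8.42696583e-05, -1.10490913e-03,
        1.40716411e-03,  6.82302905e-04,  4.94962473e-05]), 'tau': array([-2.24036798e-04, -5.63404834e+01,  1.22587703e+00, -1.93448085e+01,
        1.09715236e-02,  1.04401336e-02,  2.63345974e-06]), 'eef_pos': array([ 282.95081957, -584.4802752 ,  230.40102306]), 'tool_rot': array([-3.13970488e+00,  2.11725030e-05,  4.50756505e-01]), 'force': array([-0.1513751 ,  0.3081889 ,  0.71616576]), 'torque': array([ 2.61147646e-02,  8.26198766e-03, -3.54619943e-05]), 'gripper_force': 0.0, 'width': 85.2757707869799} 18.700000000000003
scene {'fovy': 55.22744431129222, 'cx': 325.10019463667015, 'cy': 200.90611380033383, 'rvec': array([ 1.10489551, -2.36064131,  1.04987471]), 'tvec': array([361.69796499, 306.65127015, 806.45285305])}
top {'fovy': 54.73805679510958, 'cx': 319.36454539521026, 'cy': 197.58347430723697, 'rvec': array([ 2.05798199, -2.13883361,  0.25025198]), 'tvec': array([ 30.14308577, 564.43440826, 841.78471297])}
```

View pics/top0.png

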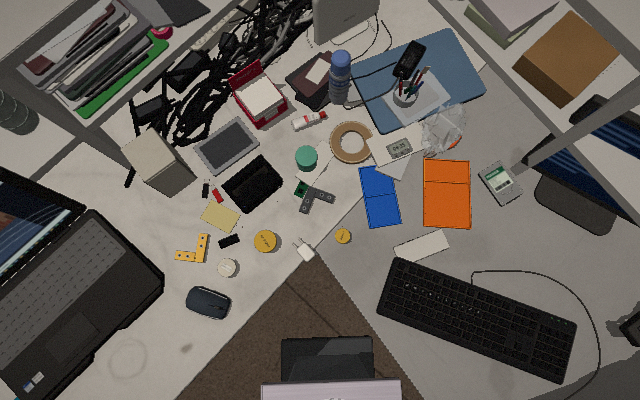

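View pics/scene0.png

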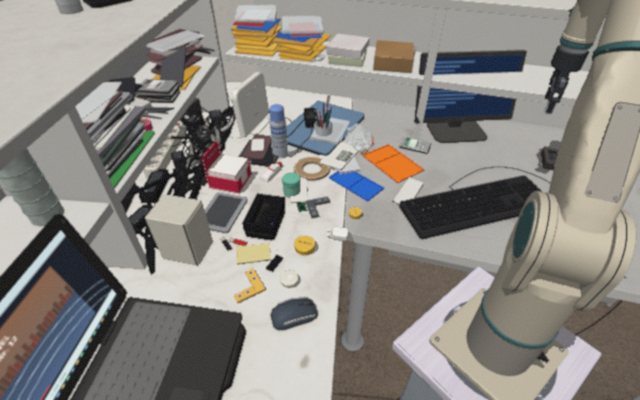

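```bash
cat > h.py <<'E'
from cell import read_state, cams, order, ctrl
import cv2, numpy as np
def cam(n):
    i=cams.get_image(n); i["R"]=cv2.Rodrigues(np.array(i["rvec"]))[0]; i["t"]=np.array(i["tvec"]).ravel()
    i["f"]=200/np.tan(np.radians(i["fovy"])/2); i["fish"]=n=="wrist"; return i
def proj(i,P):
    p=np.atleast_2d(np.array(P,float))@i["R"].T+i["t"]
    if i["fish"]:
        r=np.hypot(p[:,0],p[:,1]); k=i["f"]*np.arctan2(r,p[:,2])/np.maximum(r,1e-9)
    else: k=i["f"]/p[:,2]
    return np.c_[i["cx"]+k*p[:,0],i["cy"]+k*p[:,1]]
def rect(i,x0,x1,y0,y1,z=0,s=1.0,grid=50):
    """world map at height z: up=+x, left=+y; s px per mm"""
    xs=np.arange(x1,x0,-1/s); ys=np.arange(y1,y0,-1/s)
    Y,X=np.meshgrid(ys,xs); q=proj(i,np.c_[X.ravel(),Y.ravel(),np.full(X.size,z)]).astype(np.float32)
    m=cv2.remap(i["color"],q[:,0].reshape(X.shape),q[:,1].reshape(X.shape),cv2.INTER_CUBIC)[...,::-1].copy()
    if grid:
        for x in range(int(np.ceil(x0/grid))*grid,x1,grid):
            r=int((x1-x)*s); cv2.line(m,(0,r),(6,r),(0,0,255),1); cv2.putText(m,str(x),(8,r+4),0,.35,(0,0,255))
        for y in range(int(np.ceil(y0/grid))*grid,y1,grid):
            c=int((y1-y)*s); cv2.line(m,(c,0),(c,6),(255,0,0),1); cv2.putText(m,str(y),(c-10,16),0,.35,(255,0,0))
    return m
E
python3 - <<'E'
from h import *
i=cam("top")
print(proj(i,[[0,0,0],[600,0,0],[600,200,0]]))
m=rect(i,320,720,-300,300,0,1.3); print(m.shape); cv2.imwrite("pics/r0.png",m)
E
```

```text
[[333.19918126 456.63938414]
 [322.16670151 190.18972738]
 [243.32587815 193.14469393]]
(520, 781, 3)
```

View pics/r0.png

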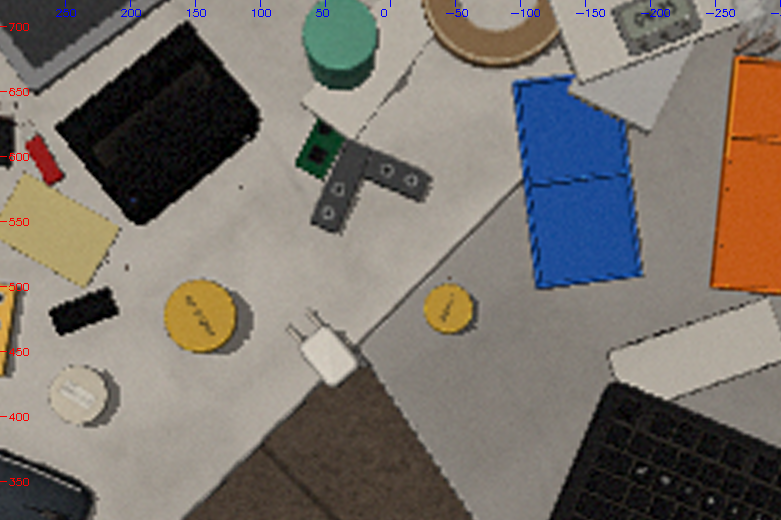

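Run:
```python
from h import *
i=cam("top"); S=4
def seg(name,x0,x1,y0,y1,z,lo,hi):
    m=rect(i,x0,x1,y0,y1,z,S,0); h=cv2.cvtColor(m,cv2.COLOR_BGR2HSV)
    k=cv2.inRange(h,lo,hi); k=cv2.morphologyEx(k,cv2.MORPH_OPEN,np.ones((5,5)))
    c=max(cv2.findContours(k,0,1)[0],key=cv2.contourArea)
    w=lambda p:(round(x1-p[1]/S,1),round(y1-p[0]/S,1))
    (p,r)=cv2.minEnclosingCircle(c); b=cv2.minAreaRect(c); M=cv2.moments(c)
    print(name,"circ",w(p),r/S*2,"cent",w((M['m10']/M['m00'],M['m01']/M['m00'])),"rect",w(b[0]),np.array(b[1])/S,[w(q) for q in cv2.boxPoints(b)],"area",cv2.contourArea(c)/S/S)
seg("tin",430,530,90,210,22,(15,120,90),(32,255,255))
seg("tub",380,460,190,290,16,(10,10,130),(40,90,255))
seg("jar",600,720,-20,100,58,(70,60,110),(95,255,255))
seg("blue",470,700,-230,-70,8,(100,120,60),(125,255,255))
seg("orange",440,720,-420,-200,8,(5,150,100),(18,255,255))
seg("brass",400,560,230,400,10,(14,120,110),(32,255,255))
seg("charger",420,500,0,100,24,(0,0,165),(180,50,255))
a=rect(i,520,640,-60,80,10,4,20); cv2.imwrite("pics/c1.png",a)
b=np.hstack([rect(i,410,510,0,100,12,4,20),rect(i,440,540,240,340,10,4,20)]);cv2.imwrite("pics/c2.png",b)
```

```text
tin circ (474.3, 143.2) 55.27801513671875 cent (474.3, 143.2) rect (474.4, 142.9) [53.74010849 54.44721603] [(np.float32(474.1), np.float32(181.1)), (np.float32(512.6), np.float32(142.6)), (np.float32(474.6), np.float32(104.6)), (np.float32(436.1), np.float32(143.1))] area 2286.21875
tub circ (420.1, 240.1) 127.71115112304688 cent (419.5, 238.9) rect (420.1, 240.1) [79.75 99.75] [(np.float32(460.0), np.float32(290.0)), (np.float32(460.0), np.float32(190.2)), (np.float32(380.2), np.float32(190.2)), (np.float32(380.2), np.float32(290.0))] area 7756.3125
jar circ (674.1, 37.7) 54.17158126831055 cent (674.3, 37.6) rect (674.2, 37.9) [52.   52.75] [(np.float32(700.2), np.float32(64.2)), (np.float32(700.2), np.float32(11.5)), (np.float32(648.2), np.float32(11.5)), (np.float32(648.2), np.float32(64.2))] area 2155.46875
blue circ (580.4, -142.3) 176.41233825683594 cent (574.4, -140.9) rect (580.6, -142.4) [159.8127594   82.35788727] [(np.float32(655.3), np.float32(-92.3)), (np.float32(664.8), np.float32(-174.1)), (np.float32(506.0), np.float32(-192.5)), (np.float32(496.5), np.float32(-110.7)
[... 174 characters left out ...]
)), (np.float32(675.9), np.float32(-261.3)), (np.float32(663.8), np.float32(-380.1)), (np.float32(485.6), np.float32(-362.0))] area 20969.59375
brass circ (469.4, 323.9) 96.55379486083984 cent (458.1, 316.2) rect (469.4, 324.5) [70.00900269 69.71356964] [(np.float32(440.2), np.float32(364.3)), (np.float32(509.1), np.float32(353.9)), (np.float32(498.6), np.float32(284.6)), (np.float32(429.7), np.float32(295.1))] area 2432.03125
charger circ (460.1, 50.1) 127.71115112304688 cent (469.1, 60.6) rect (460.1, 50.1) [79.75 99.75] [(np.float32(500.0), np.float32(100.0)), (np.float32(500.0), np.float32(0.2)), (np.float32(420.2), np.float32(0.2)), (np.float32(420.2), np.float32(100.0))] area 4772.0625
```

View pics/c2.png

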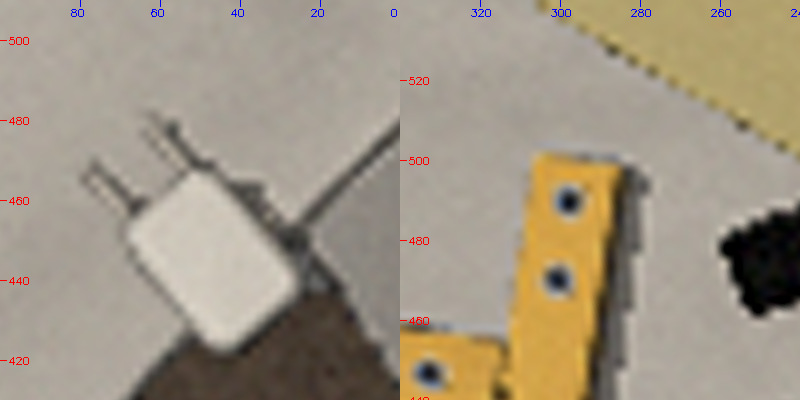

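View pics/c1.png

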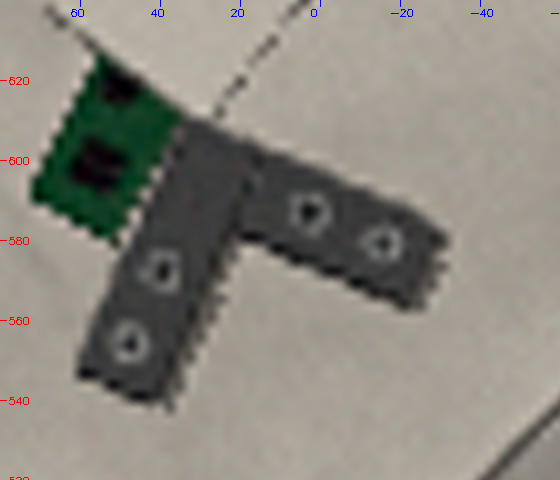

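```bash
cat >> h.py <<'E'
from scipy.spatial.transform import Rotation as Ro
def plan(*wps,step=36.):
    """wps: (x,y,z,yawdeg); prints rows in tool axes"""
    s=read_state(); p=np.array(s["eef_pos"]); R=Ro.from_euler("xyz",s["tool_rot"])
    for w in wps:
        T=Ro.from_euler("xyz",[180,0,w[3]],degrees=True); d=np.array(w[:3])-p
        rv=(R.inv()*T).as_rotvec(degrees=True)
        n=int(max(1,np.ceil(np.linalg.norm(d)/step),np.ceil(np.linalg.norm(rv)/6.8)))
        out=[]
        for k in range(n):
            out.append(np.r_[R.inv().apply(d/n)/10,rv/n]); R=R*Ro.from_rotvec(rv/n,degrees=True)
        p=np.array(w[:3],float); R=T
        o=np.round(out,2); print("WP",w,n,"rows")
        if np.abs(rv).max()<.3: print(n,"x",o[0])
        else: print("; ".join(" ".join(f"{v:g}" for v in r) for r in o))
def st():
    s=read_state(); print("t %.2f"%s["clock"],np.round(s["eef_pos"],1),np.round(np.degrees(s["tool_rot"]),1),"F",np.round(s["force"],1),"w %.1f g %.1f"%(s["width"],s["gripper_force"]),"q",np.round(s["qpos"],2))
E
python3 -c "
from h import *
i=cam('top');print(-i['R'].T@i['t']); i=cam('scene');print(-i['R'].T@i['t'])
plan((560,-230,260,6.6))"
```

```text
[354.67782941  15.4584603  949.7689104 ]
[-58.16311291 534.55924765 765.56520728]
WP (560, -230, 260, 6.6) 13 rows
3.11 -1.53 -0.22 -0 0 1.48; 3.07 -1.61 -0.22 -0 0 1.48; 3.02 -1.69 -0.22 -0 0 1.48; 2.98 -1.77 -0.22 -0 0 1.48; 2.93 -1.84 -0.22 -0 0 1.48; 2.88 -1.92 -0.22 -0 0 1.48; 2.83 -1.99 -0.22 -0 0 1.48; 2.78 -2.06 -0.22 -0 0 1.48; 2.73 -2.13 -0.22 -0 0 1.48; 2.67 -2.2 -0.22 -0 0 1.48; 2.61 -2.27 -0.22 -0 0 1.48; 2.55 -2.34 -0.22 -0 0 1.48; 2.49 -2.4 -0.22 -0 0 1.48
```

Call:
{"op": "move_arm", "data": {"targets": "1 3.1 -1.5 -0.3 0 0 1.5; 1 3.1 -1.6 -0.3 0 0 1.5; 1 3.0 -1.7 -0.3 0 0 1.5; 1 3.0 -1.8 -0.3 0 0 1.5; 1 2.9 -1.8 -0.2 0 0 1.5"}}

```text
clock: 0.72
eef_pos: [390.8, -447.5, 245.6]
tool_rot: [3.141, -0.0, 0.318]
force: [0.5, 0.2, 1.0]
width: 85.6
gripper_force: 0.0
```

Call:
{"op": "move_arm", "data": {"targets": "1 2.9 -1.9 -0.2 0 0 1.5; 1 2.8 -2 -0.2 0 0 1.5; 1 2.8 -2.1 -0.2 0 0 1.5; 1 2.7 -2.1 -0.2 0 0 1.5; 1 2.7 -2.2 -0.2 0 0 1.5"}}

```text
clock: 1.13
eef_pos: [497.5, -311.4, 255.6]
tool_rot: [3.141, -0.0, 0.188]
force: [0.1, 0.6, -0.6]
width: 85.4
gripper_force: 0.0
```

Call:
{"op": "move_arm", "data": {"targets": "1 2.6 -2.3 -0.2 0 0 1.5; 1 2.5 -2.3 -0.2 0 0 1.5; 1 2.5 -2.4 -0.2 0 0 1.5; 1 0 0 0 0 0 0; 1 0 0 0 0 0 0"}}

```text
clock: 1.55
eef_pos: [562.0, -228.4, 261.2]
tool_rot: [-3.141, -0.001, 0.116]
force: [-0.6, 0.0, 0.6]
width: 85.1
gripper_force: 0.0
```

Run:
```python
from h import *
st(); i=cam("wrist"); cv2.imwrite("pics/w1.png",rect(i,460,720,-400,-40,8,2.0)); cv2.imwrite("pics/w1raw.png",i["color"][...,::-1])
plan((474.3,143.2,120,6.6))
```

```text
t 1.55 [ 562.  -228.4  261.2] [-179.9   -0.     6.7] F [-0.6  0.   0.6] w 85.1 g 0.0 q [ 0.27  0.54  0.12  1.61 -0.07  1.   -1.05]
WP (474.3, 143.2, 120, 6.6) 12 rows
12 x [-0.36 -3.18  1.18  0.    0.   -0.01]
```

View pics/w1.png

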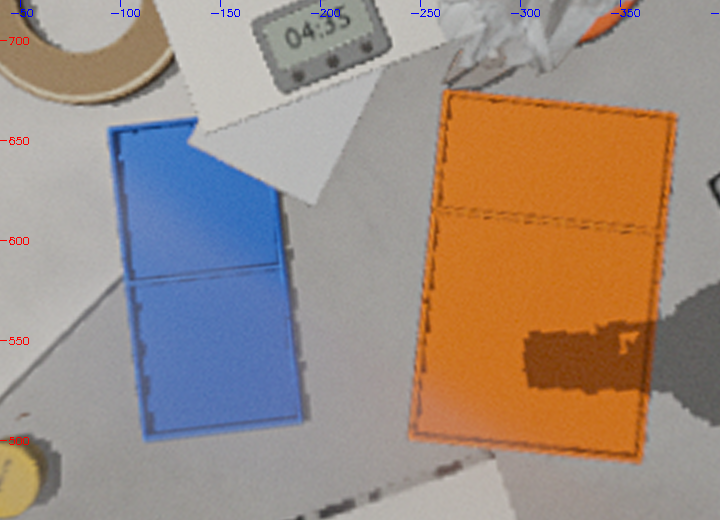

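Run:
```python
from h import *
plan((474.3,143.2,130,-28),(474.3,143.2,5,-28))
```

```text
WP (474.3, 143.2, 130, -28) 12 rows
-0.36 -3.18 1.09 0 0 2.87; -0.52 -3.16 1.09 0 0 2.87; -0.68 -3.13 1.09 0 0 2.87; -0.84 -3.09 1.09 0 0 2.87; -0.99 -3.04 1.09 0 0 2.87; -1.14 -2.99 1.09 0 0 2.87; -1.29 -2.93 1.09 0 0 2.87; -1.43 -2.86 1.09 0 0 2.87; -1.58 -2.78 1.09 0 0 2.87; -1.71 -2.7 1.09 0 0 2.87; -1.85 -2.61 1.09 0 0 2.87; -1.97 -2.52 1.09 0 0 2.87
WP (474.3, 143.2, 5, -28) 4 rows
4 x [ 0.   -0.    3.12  0.    0.    0.  ]
```

Call:
{"op": "move_arm", "data": {"targets": "1 -0.4 -3.2 1.1 0 0 2.9; 1 -0.5 -3.2 1.1 0 0 2.9; 1 -0.7 -3.1 1.1 0 0 2.9; 1 -0.8 -3.1 1.1 0 0 2.9; 1 -1.0 -3.0 1.1 0 0 2.9"}}

```text
clock: 2.02
eef_pos: [523.7, -76.3, 206.1]
tool_rot: [3.141, -0.0, -0.149]
force: [0.4, 1.0, -0.4]
width: 85.4
gripper_force: 0.0
```

Call:
{"op": "move_arm", "data": {"targets": "1 -1.1 -3.0 1.1 0 0 2.9; 1 -1.3 -2.9 1.1 0 0 2.9; 1 -1.4 -2.9 1.1 0 0 2.9; 1 -1.6 -2.8 1.1 0 0 2.9; 1 -1.7 -2.7 1.1 0 0 2.9"}}

```text
clock: 2.43
eef_pos: [490.0, 80.2, 151.2]
tool_rot: [3.141, -0.001, -0.401]
force: [0.8, 0.8, 0.3]
width: 85.8
gripper_force: 0.0
```

Call:
{"op": "move_arm", "data": {"targets": "1 -1.9 -2.6 1.1 0 0 2.9; 1 -2.0 -2.5 1.1 0 0 2.8; 1 0 0 0 0 0 0; 1 0 0 0 0 0 0"}}

```text
clock: 2.77
eef_pos: [474.9, 143.8, 128.8]
tool_rot: [3.14, 0.001, -0.493]
force: [0.7, -0.5, -0.3]
width: 85.6
gripper_force: 0.0
```

Run:
```python
from h import *
st(); i=cam("wrist"); S=4
m=rect(i,430,520,90,200,22,S,0); h=cv2.cvtColor(m,cv2.COLOR_BGR2HSV)
k=cv2.morphologyEx(cv2.inRange(h,(15,120,90),(32,255,255)),cv2.MORPH_OPEN,np.ones((5,5)))
c=max(cv2.findContours(k,0,1)[0],key=cv2.contourArea); p,r=cv2.minEnclosingCircle(c); print(520-p[1]/S,200-p[0]/S,r*2/S)
cv2.imwrite("pics/w2raw.png",i["color"][...,::-1])
plan((474.3,143.2,5,-28))
# wrist map of charger & dark plate
cv2.imwrite("pics/w2.png",np.hstack([rect(i,410,510,0,100,24,4,20),rect(i,530,630,-30,70,10,4,20)]))
```

```text
t 2.77 [474.9 143.8 128.8] [179.9   0.  -28.2] F [ 0.7 -0.5 -0.3] w 85.6 g 0.0 q [-0.52  0.58  0.25  2.04 -0.26  0.55 -2.15]
480.375 133.25 48.338050842285156
WP (474.3, 143.2, 5, -28) 4 rows
-0.05 -0.01 3.11 0.01 -0.01 -0.1; -0.05 -0.01 3.11 0.01 -0.01 -0.1; -0.05 -0.01 3.11 0.01 -0.01 -0.1; -0.04 -0.01 3.11 0.01 -0.01 -0.1
```

View pics/w2.png

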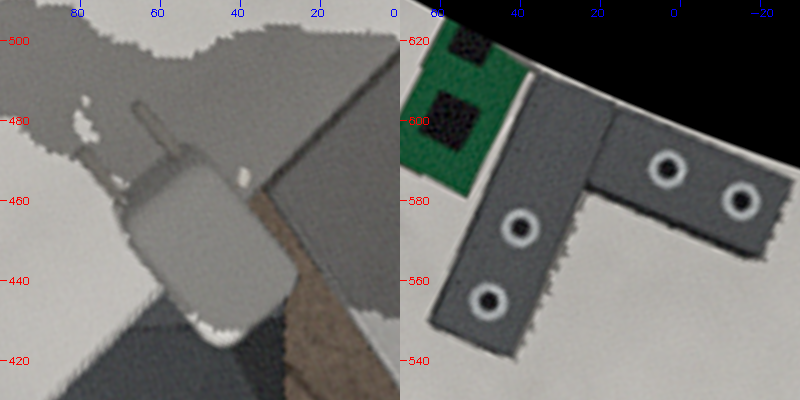

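Call:
{"op": "move_arm", "data": {"targets": "1 0 0 3.1 0 0 0; 1 0 0 3.1 0 0 0; 1 0 0 3.1 0 0 0; 1 -0.1 0 3.0 0 0 0; 1 0 0 0 0 0 0"}}

```text
clock: 3.23
eef_pos: [472.6, 140.2, 2.5]
tool_rot: [3.135, 0.005, -0.499]
force: [-0.9, 0.7, -0.3]
width: 85.2
gripper_force: 0.0
```

Call:
{"op": "move_arm", "data": {"targets": "0 0 0 0 0 0 0; -0.2 0 0 0 0 0 0; -0.4 0 0 0 0 0 0; -1 0 0 0 0 0 0; -1 0 0 0 0 0 0"}}

```text
clock: 3.65
eef_pos: [476.5, 143.3, 8.9]
tool_rot: [-3.139, -0.004, -0.496]
force: [-0.8, -3.3, 5.8]
width: 52.5
gripper_force: 61.7
```

Call:
{"op": "move_arm", "data": {"targets": "-1 0 0 0 0 0 0; -1 0 0 0 0 0 0; -1 0 0 0 0 0 0; -1 0 0 0 0 0 0; -1 0 0 0 0 0 0"}}

```text
clock: 4.07
eef_pos: [476.5, 143.3, 8.9]
tool_rot: [-3.139, -0.004, -0.496]
force: [-0.6, -2.1, 6.1]
width: 52.2
gripper_force: 61.8
```

Run:
```python
from h import *
st(); plan((474.3,143.2,110,-28),(613,-133,110,-28),(613,-133,9,-28))
```

```text
t 4.07 [476.5 143.3   8.9] [-179.9   -0.2  -28.4] F [-0.6 -2.1  6.1] w 52.2 g 61.8 q [-0.43  0.8   0.12  2.09 -0.35  0.26 -2.08]
WP (474.3, 143.2, 110, -28) 3 rows
-0.05 0.03 -3.37 -0.04 -0.07 -0.14; -0.06 0.03 -3.37 -0.04 -0.07 -0.14; -0.06 0.03 -3.37 -0.04 -0.07 -0.14
WP (613, -133, 110, -28) 9 rows
9 x [2.8  1.99 0.   0.   0.   0.  ]
WP (613, -133, 9, -28) 3 rows
3 x [ 0.   -0.    3.37  0.    0.    0.  ]
```

Call:
{"op": "move_arm", "data": {"targets": "-1 0 0 -2 0 0 0; -1 0 0 -3 0 0 0; -1 0 0 -3 0 0 0; -1 0 0 -3 0 0 0; -1 0 0 0 0 0 0"}}

```text
clock: 4.48
eef_pos: [478.7, 144.8, 122.9]
tool_rot: [-3.133, -0.008, -0.495]
force: [0.9, -0.0, -1.8]
width: 52.4
gripper_force: 63.0
```

Run:
```python
from h import *
st(); i=cam("scene"); P=proj(i,[read_state()["eef_pos"]])[0].astype(int); print(P)
a=i["color"][max(0,P[1]-60):P[1]+60,P[0]-80:P[0]+80,::-1]
b=cam("wrist")["color"][...,::-1]
cv2.imwrite("pics/s2.png",np.hstack([cv2.resize(a,(533,400),interpolation=2),b[:,190:450]]))
plan((613,-133,110,-28),(613,-133,12,-28))
```

```text
t 4.48 [478.7 144.8 122.9] [-179.5   -0.5  -28.4] F [ 0.9 -0.  -1.8] w 52.4 g 63.0 q [-0.52  0.59  0.25  2.05 -0.28  0.52 -2.13]
[302 213]
WP (613, -133, 110, -28) 9 rows
2.8 1.99 0.1 -0.03 -0.02 -0.04; 2.8 1.99 0.1 -0.03 -0.02 -0.04; 2.8 2 0.1 -0.03 -0.02 -0.04; 2.8 2 0.1 -0.03 -0.02 -0.04; 2.8 2 0.1 -0.03 -0.02 -0.04; 2.8 2 0.1 -0.03 -0.02 -0.04; 2.79 2 0.1 -0.03 -0.02 -0.04; 2.79 2.01 0.1 -0.03 -0.02 -0.04; 2.79 2.01 0.1 -0.03 -0.02 -0.04
WP (613, -133, 12, -28) 3 rows
3 x [ 0.   -0.    3.27  0.    0.    0.  ]
```

View pics/s2.png

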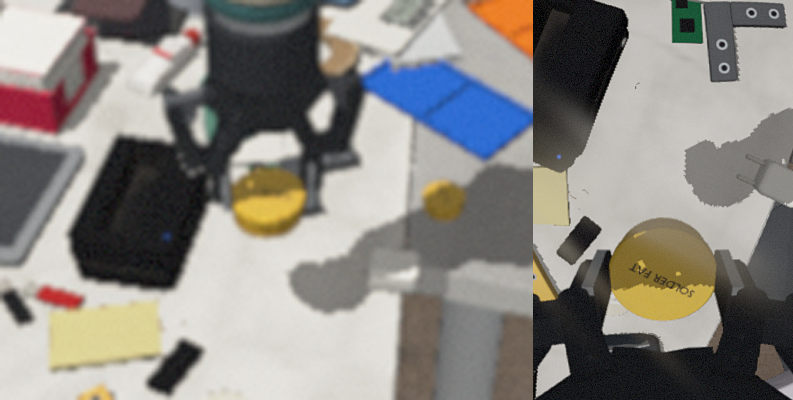

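Call:
{"op": "move_arm", "data": {"targets": "-1 2.8 2.0 0 0 0 0; -1 2.8 2.0 0 0 0 0; -1 2.8 2.0 0 0 0 0; -1 2.8 2.0 0 0 0 0; -1 2.8 2.0 0 0 0 0"}}

```text
clock: 5.0
eef_pos: [550.1, -12.0, 115.7]
tool_rot: [3.141, 0.001, -0.495]
force: [0.3, -0.6, -0.8]
width: 52.3
gripper_force: 63.1
```

Call:
{"op": "move_arm", "data": {"targets": "-1 2.8 2.0 0 0 0 0; -1 2.8 2.0 0 0 0 0; -1 2.8 2.0 0 0 0 0; -1 2.8 2.0 0 0 0 0; -1 0 0 0 0 0 0"}}

```text
clock: 5.42
eef_pos: [612.6, -144.1, 116.0]
tool_rot: [3.137, -0.006, -0.504]
force: [0.8, -1.3, -0.4]
width: 52.4
gripper_force: 63.1
```

Call:
{"op": "move_arm", "data": {"targets": "-1 0 0 3 0 0 0; -1 0 0 3 0 0 0; -1 0 0 2 0 0 0; -1 0 0 0 0 0 0"}}

```text
clock: 5.75
eef_pos: [606.5, -132.9, 31.3]
tool_rot: [3.139, 0.01, -0.495]
force: [-1.6, 0.2, -1.6]
width: 51.8
gripper_force: 63.1
```

Run:
```python
from h import *
st(); plan((613,-133,12,-28))
```

```text
t 5.75 [ 606.5 -132.9   31.3] [179.9   0.6 -28.4] F [-1.6  0.2 -1.6] w 51.8 g 63.1 q [ 0.07  0.86  0.17  1.73 -0.24  0.58 -1.68]
WP (613, -133, 12, -28) 1 rows
0.59 -0.3 1.92 0.13 0.55 -0.38
```

Call:
{"op": "move_arm", "data": {"targets": "-1 0 0 0 0 0 0; -1 0 0 0 0 0 0; -1 0 0 0 0 0 0; -1 0 0 0 0 0 0"}}

```text
clock: 6.08
eef_pos: [612.0, -134.4, 37.9]
tool_rot: [-3.141, -0.003, -0.495]
force: [1.0, 0.5, -1.2]
width: 52.4
gripper_force: 63.1
```

Run:
```python
from h import *
st(); plan((613,-133,12,-28))
```

```text
t 6.08 [ 612.  -134.4   37.9] [-180.    -0.2  -28.4] F [ 1.   0.5 -1.2] w 52.4 g 63.1 q [ 0.07  0.85  0.17  1.73 -0.24  0.58 -1.68]
WP (613, -133, 12, -28) 1 rows
0.01 -0.16 2.59 -0.05 -0.15 -0.37
```

Call:
{"op": "move_arm", "data": {"targets": "-1 0 -0.1 1.0 0 0 0; -1 0 0 1.0 0 0 0; -1 0 0 0.3 0 0 0; -1 0 0 0 0 0 0; -1 0 0 0 0 0 0"}}

```text
clock: 6.5
eef_pos: [611.0, -133.2, 12.7]
tool_rot: [3.141, 0.001, -0.495]
force: [-0.5, -0.1, -0.4]
width: 52.4
gripper_force: 63.2
```

Call:
{"op": "move_arm", "data": {"targets": "-1 0 0 0.2 0 0 0; -1 0 0 0 0 0 0; -1 0 0 0 0 0 0"}}

```text
clock: 6.75
eef_pos: [611.4, -133.4, 12.0]
tool_rot: [-3.141, 0.0, -0.495]
force: [-1.8, 0.3, 5.3]
width: 52.3
gripper_force: 63.8
```

Call:
{"op": "move_arm", "data": {"targets": "-1 0 0 0.2 0 0 0; -1 0 0 0 0 0 0; -1 0 0 0 0 0 0"}}

```text
clock: 7.0
eef_pos: [611.4, -133.3, 11.8]
tool_rot: [-3.141, 0.0, -0.495]
force: [-5.8, 2.1, 19.2]
width: 52.7
gripper_force: 65.3
```

Call:
{"op": "move_arm", "data": {"targets": "-1 0 0 -0.3 0 0 0; -0.1 0 0 0 0 0 0; 0.5 0 0 0 0 0 0; 0.6 0 0 0 0 0 0; 0.6 0 0 0 0 0 0"}}

```text
clock: 7.42
eef_pos: [611.2, -133.2, 11.8]
tool_rot: [3.141, 0.001, -0.495]
force: [-0.5, -0.2, -0.5]
width: 68.6
gripper_force: 0.0
```

Call:
{"op": "move_arm", "data": {"targets": "0.6 0 0 -1 0 0 0; 0.6 0 0 -2 0 0 0; 1 0 0 -3 0 0 0; 1 0 0 -3 0 0 0; 1 0 0 -3 0 0 0"}}

```text
clock: 7.83
eef_pos: [611.1, -133.3, 133.9]
tool_rot: [3.141, 0.0, -0.495]
force: [0.2, 0.6, 0.6]
width: 85.4
gripper_force: 0.0
```

Run:
```python
from h import *
st(); i=cam("top"); S=4
def circ(z,x0,x1,y0,y1,lo,hi):
    m=rect(i,x0,x1,y0,y1,z,S,0); h=cv2.cvtColor(m,cv2.COLOR_BGR2HSV)
    k=cv2.morphologyEx(cv2.inRange(h,lo,hi),cv2.MORPH_OPEN,np.ones((5,5)))
    c=max(cv2.findContours(k,0,1)[0],key=cv2.contourArea); p,r=cv2.minEnclosingCircle(c); print(x1-p[1]/S,y1-p[0]/S,r*2/S)
circ(25,560,670,-200,-60,(15,120,90),(32,255,255))
circ(58,600,720,-20,100,(70,60,110),(95,255,255))
plan((674.1,37.7,130,6.6),(674.1,37.7,34,6.6))
```

```text
t 7.83 [ 611.1 -133.3  133.9] [180.    0.  -28.4] F [0.2 0.6 0.6] w 85.4 g 0.0 q [ 0.04  0.72  0.22  1.68 -0.21  0.76 -1.71]Traceback (most recent call last):
  File "<stdin>", line 7, in <module>
  File "<stdin>", line 6, in circ
ValueError: max() iterable argument is empty
```

Run:
```python
from h import *
plan((674.1,37.7,140,6.6),(674.1,37.7,34,6.6))
```

```text
WP (674.1, 37.7, 140, 6.6) 6 rows
-0.5 -2.99 0.01 0 -0.1 -5.83; -0.19 -3.03 0.01 0 -0.1 -5.83; 0.12 -3.03 0.01 0 -0.1 -5.83; 0.43 -3 0.01 0 -0.1 -5.83; 0.73 -2.94 0.01 0 -0.1 -5.83; 1.02 -2.86 0.01 0 -0.1 -5.83
WP (674.1, 37.7, 34, 6.6) 3 rows
3 x [ 0.   -0.    3.53  0.    0.    0.  ]
```

Call:
{"op": "move_arm", "data": {"targets": "1 -0.5 -3.0 -0.2 0 0 -5.8; 1 -0.2 -3.0 -0.2 0 0 -5.8; 1 0.1 -3.0 0 0 0 -5.8; 1 0.4 -3.0 0 0 0 -5.8; 1 0.7 -2.9 0 0 0 -5.8"}}

```text
clock: 8.3
eef_pos: [660.1, 10.7, 137.0]
tool_rot: [3.142, -0.001, 0.016]
force: [0.7, -0.4, -0.3]
width: 85.1
gripper_force: 0.0
```

Call:
{"op": "move_arm", "data": {"targets": "1 1.0 -2.9 0 0 0 -5.8; 1 0 0 0 0 0 0; 1 0 0 0 0 0 0; 1 0 0 0 0 0 0; 1 0 0 0 0 0 0"}}

```text
clock: 8.72
eef_pos: [669.1, 36.4, 136.4]
tool_rot: [3.14, 0.001, 0.11]
force: [-0.0, 1.0, -0.4]
width: 85.4
gripper_force: 0.0
```

Run:
```python
from h import *
st(); b=cam("wrist"); cv2.imwrite("pics/w3.png",b["color"][...,::-1])
print(proj(b,[[674.1,37.7,58],[674.1+27.5,37.7,58],[674.1,37.7+27.5,58],[674.1,37.7-27.5,58]]).round())
i=cam("top"); S=4
def circ(z,x0,x1,y0,y1,lo,hi):
    m=rect(i,x0,x1,y0,y1,z,S,0); h=cv2.cvtColor(m,cv2.COLOR_BGR2HSV)
    k=cv2.morphologyEx(cv2.inRange(h,lo,hi),cv2.MORPH_OPEN,np.ones((5,5)))
    c=max(cv2.findContours(k,0,1)[0]+(np.zeros((1,1,2),np.int32),),key=cv2.contourArea); p,r=cv2.minEnclosingCircle(c); print(x1-p[1]/S,y1-p[0]/S,r*2/S)
circ(25,560,670,-200,-60,(15,120,90),(32,255,255))
plan((674.1,37.7,32,6.6))
```

```text
t 8.72 [669.1  36.4 136.4] [179.9   0.    6.3] F [-0.   1.  -0.4] w 85.4 g 0.0 q [-0.14  0.76  0.07  1.54 -0.07  0.84 -1.5 ]
[[317. 207.]
 [321. 172.]
 [281. 203.]
 [353. 211.]]
608.7269744873047 -131.36597442626953 56.16132354736328
WP (674.1, 37.7, 32, 6.6) 3 rows
0.17 -0.03 3.48 0.02 0.01 -0.11; 0.17 -0.02 3.48 0.02 0.01 -0.11; 0.17 -0.02 3.48 0.02 0.01 -0.11
```

View pics/w3.png

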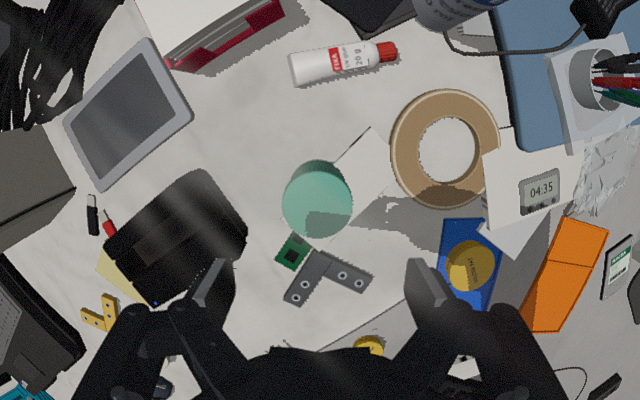

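Run:
```python
from h import *
b=cam("wrist"); S=4
for z in (58,):
    m=rect(b,620,730,-20,100,z,S,0); h=cv2.cvtColor(m,cv2.COLOR_BGR2HSV)
    k=cv2.morphologyEx(cv2.inRange(h,(70,50,60),(95,255,255)),cv2.MORPH_OPEN,np.ones((5,5)))
    c=max(cv2.findContours(k,0,1)[0],key=cv2.contourArea); p,r=cv2.minEnclosingCircle(c); print(730-p[1]/S,100-p[0]/S,r*2/S,[730-c[:,0,1].min()/S,730-c[:,0,1].max()/S,100-c[:,0,0].min()/S,100-c[:,0,0].max()/S])
```

```text
679.6916580200195 39.886260986328125 60.6291618347168 [np.float64(710.0), np.float64(650.0), np.float64(64.5), np.float64(11.5)]
```

Call:
{"op": "move_arm", "data": {"targets": "1 0.3 -0.1 2.0 0 0 0; 1 0.3 -0.1 3.0 0 0 0; 1 0.2 0 3.0 0 0 0; 1 0 0 2.2 0 0 0; 1 0 0 0 0 0 0"}}

```text
clock: 9.28
eef_pos: [673.2, 40.4, 29.3]
tool_rot: [-3.142, 0.009, 0.111]
force: [-1.3, 0.6, -1.2]
width: 85.5
gripper_force: 0.0
```

Call:
{"op": "move_arm", "data": {"targets": "1 0 0 0 0 0 0; 1 0 0 0 0 0 0; 0.3 0 0 0 0 0 0; 0.1 0 0 0 0 0 0; -1 0 0 0 0 0 0"}}

```text
clock: 9.7
eef_pos: [678.5, 41.2, 36.5]
tool_rot: [3.141, -0.003, 0.112]
force: [0.2, 0.1, 3.3]
width: 53.2
gripper_force: 63.3
```

Call:
{"op": "move_arm", "data": {"targets": "-1 0 0 0 0 0 0; -1 0 0 0 0 0 0; -1 0 0 0 0 0 0; -1 0 0 0 0 0 0; -1 0 0 0 0 0 0"}}

```text
clock: 10.12
eef_pos: [678.6, 41.3, 36.5]
tool_rot: [3.141, -0.003, 0.112]
force: [0.6, -0.7, 6.6]
width: 52.8
gripper_force: 63.3
```

Run:
```python
from h import *
st(); a=np.radians(6.6); u=np.array([np.cos(a),np.sin(a)]); t=np.array([580.6,-142.4])-42*u; print(t)
z=read_state()["eef_pos"][2]
plan((676,38,150,6.6),(*t,150,6.6),(*t,z+8,6.6))
```

```text
t 10.12 [678.6  41.3  36.5] [180.   -0.2   6.4] F [ 0.6 -0.7  6.6] w 52.8 g 63.3 q [-0.14  0.9   0.06  1.56 -0.07  0.68 -1.5 ]
[ 538.87834384 -147.22736032]
WP (676, 38, 150, 6.6) 4 rows
4 x [-0.06  0.07 -2.84  0.   -0.05 -0.05]
WP (np.float64(538.8783438447833), np.float64(-147.2273603207004), 150, 6.6) 7 rows
7 x [-2.25  2.4   0.    0.    0.    0.  ]
WP (np.float64(538.8783438447833), np.float64(-147.2273603207004), np.float64(44.53490726511877), 6.6) 3 rows
3 x [ 0.   -0.    3.52  0.    0.    0.  ]
```

Call:
{"op": "move_arm", "data": {"targets": "-1 0 0 -2 0 0 0; -1 0 0 -3 0 0 0; -1 0 0 -3 0 0 0; -1 0 0 -3.4 0 0 0; -1 0 0 0 0 0 0"}}

```text
clock: 10.53
eef_pos: [681.9, 41.5, 156.4]
tool_rot: [3.141, -0.013, 0.112]
force: [1.4, 0.0, 0.3]
width: 52.9
gripper_force: 63.2
```

Call:
{"op": "move_arm", "data": {"targets": "-1 -2.3 2.4 0 0 0 0; -1 -2.3 2.4 0 0 0 0; -1 -2.3 2.4 0 0 0 0; -1 -2.3 2.4 0 0 0 0; -1 -2.3 2.4 0 0 0 0"}}

```text
clock: 10.95
eef_pos: [575.4, -91.8, 148.9]
tool_rot: [3.141, -0.001, 0.113]
force: [0.1, -1.2, -0.9]
width: 53.3
gripper_force: 63.2
```

Call:
{"op": "move_arm", "data": {"targets": "-1 -2.3 2.4 0 0 0 0; -1 -2.2 2.4 0 0 0 0; -1 0 0 0 0 0 0; -1 0 0 0 0 0 0; -1 0 0 0 0 0 0"}}

```text
clock: 11.37
eef_pos: [537.6, -143.2, 148.8]
tool_rot: [-3.141, -0.002, 0.112]
force: [0.2, -0.1, -1.1]
width: 53.1
gripper_force: 63.3
```

Call:
{"op": "move_arm", "data": {"targets": "-1 0 0 0 0 0 0; -1 0 0 0 0 0 0; -1 0 0 0 0 0 0"}}

```text
clock: 11.62
eef_pos: [537.7, -142.3, 148.3]
tool_rot: [-3.141, -0.0, 0.114]
force: [0.1, -0.3, -1.4]
width: 53.0
gripper_force: 63.2
```

Run:
```python
from h import *
st(); plan((538.9,-147.2,42,6.6))
```

```text
t 11.62 [ 537.7 -142.3  148.3] [-180.    -0.     6.5] F [ 0.1 -0.3 -1.4] w 53.0 g 63.2 q [ 0.18  0.6   0.05  1.87 -0.04  0.67 -1.21]
WP (538.9, -147.2, 42, 6.6) 3 rows
3 x [ 0.02  0.17  3.54 -0.01 -0.01 -0.02]
```

Force tare when carrying is about −1.3 N in z. Lower to just above, then feel.

Call:
{"op": "move_arm", "data": {"targets": "-1 0 0.2 3 0 0 0; -1 0.1 0.2 3 0 0 0; -1 0 0.1 3 0 0 0; -1 0 0 1.3 0 0 0; -1 0 0 0 0 0 0"}}

```text
clock: 12.03
eef_pos: [536.6, -147.1, 42.1]
tool_rot: [-3.139, 0.006, 0.113]
force: [-0.5, 0.5, -1.4]
width: 53.1
gripper_force: 63.2
```

Call:
{"op": "move_arm", "data": {"targets": "-1 0 0 0 0 0 0; -1 0 0 0 0 0 0; -1 0 0 0 0 0 0"}}

```text
clock: 12.28
eef_pos: [539.8, -148.5, 46.7]
tool_rot: [3.141, -0.003, 0.113]
force: [-0.1, -0.0, -0.6]
width: 53.1
gripper_force: 63.2
```

Call:
{"op": "move_arm", "data": {"targets": "-1 0 0 0.2 0 0 0; -1 0 0 0 0 0 0; -1 0 0 0 0 0 0"}}

```text
clock: 12.53
eef_pos: [538.8, -148.4, 43.9]
tool_rot: [3.141, -0.001, 0.112]
force: [0.1, 0.7, -1.1]
width: 52.8
gripper_force: 63.2
```

Call:
{"op": "move_arm", "data": {"targets": "-1 0 0 0.2 0 0 0; -1 0 0 0 0 0 0; -1 0 0 0 0 0 0"}}

```text
clock: 12.78
eef_pos: [538.5, -148.4, 41.3]
tool_rot: [-3.141, 0.0, 0.112]
force: [-0.3, 0.2, -0.5]
width: 52.9
gripper_force: 63.2
```

Call:
{"op": "move_arm", "data": {"targets": "-1 0 0 0.2 0 0 0; -1 0 0 0 0 0 0; -1 0 0 0 0 0 0"}}

```text
clock: 13.03
eef_pos: [538.6, -148.5, 39.5]
tool_rot: [3.141, -0.0, 0.112]
force: [-0.7, 0.3, 2.6]
width: 53.2
gripper_force: 63.6
```

Call:
{"op": "move_arm", "data": {"targets": "-1 0 0 0.1 0 0 0; -1 0 0 0 0 0 0; -1 0 0 0 0 0 0"}}

```text
clock: 13.28
eef_pos: [538.6, -148.5, 39.4]
tool_rot: [3.141, -0.0, 0.112]
force: [-3.2, -0.4, 11.5]
width: 53.4
gripper_force: 64.6
```

Call:
{"op": "move_arm", "data": {"targets": "-1 0 0 -0.3 0 0 0; 0 0 0 0 0 0 0; 0.5 0 0 0 0 0 0; 0.7 0 0 0 0 0 0; 0.7 0 0 0 0 0 0"}}

```text
clock: 13.7
eef_pos: [538.5, -148.3, 41.1]
tool_rot: [-3.141, 0.0, 0.112]
force: [0.0, 0.1, -0.1]
width: 72.7
gripper_force: 0.0
```

Call:
{"op": "move_arm", "data": {"targets": "0.7 0 0 -1 0 0 0; 0.7 0 0 -2 0 0 0; 0.7 0 0 -3 0 0 0; 0.7 0 0 -3 0 0 0; 0.7 0 0 -2 0 0 0"}}

```text
clock: 14.12
eef_pos: [539.5, -148.7, 154.4]
tool_rot: [3.141, -0.003, 0.112]
force: [-0.1, -0.6, 0.2]
width: 72.8
gripper_force: 0.0
```

Run:
```python
from h import *
st(); plan((446,47,150,39.5))
```

```text
t 14.12 [ 539.5 -148.7  154.4] [179.9  -0.2   6.4] F [-0.1 -0.6  0.2] w 72.8 g 0.0 q [ 0.19  0.6   0.05  1.85 -0.04  0.69 -1.2 ]
WP (446, 47, 150, 39.5) 7 rows
-1.01 -2.93 0.06 0.02 -0.02 -4.73; -0.77 -3 0.06 0.02 -0.02 -4.73; -0.52 -3.05 0.06 0.02 -0.02 -4.73; -0.27 -3.09 0.06 0.02 -0.02 -4.73; -0.01 -3.1 0.06 0.02 -0.02 -4.73; 0.24 -3.09 0.06 0.02 -0.02 -4.73; 0.5 -3.06 0.06 0.02 -0.02 -4.73
```

Call:
{"op": "move_arm", "data": {"targets": "0.7 -1.0 -2.9 0.1 0 0 -4.7; 0.7 -0.8 -3.0 0.1 0 0 -4.7; 0.7 -0.5 -3.1 0.1 0 0 -4.7; 0.7 -0.3 -3.1 0 0 0 -4.7; 0.7 0 -3.1 0 0 0 -4.7"}}

```text
clock: 14.53
eef_pos: [470.8, -7.3, 149.0]
tool_rot: [3.141, -0.001, 0.526]
force: [0.4, 0.0, -0.1]
width: 72.8
gripper_force: 0.0
```

Call:
{"op": "move_arm", "data": {"targets": "0.7 0.2 -3.1 0 0 0 -4.7; 0.7 0.5 -3.1 0 0 0 -4.8; 0.7 0 0 0 0 0 0; 0.7 0 0 0 0 0 0; 0.7 0 0 0 0 0 0"}}

```text
clock: 14.95
eef_pos: [444.9, 47.3, 148.8]
tool_rot: [3.14, -0.001, 0.687]
force: [0.2, 0.0, -0.2]
width: 72.9
gripper_force: 0.0
```

Run:
```python
from h import *
st(); b=cam("wrist"); t=cam("top")
cv2.imwrite("pics/w4.png",np.hstack([rect(b,400,500,0,100,24,4,20),rect(t,480,680,-210,-90,61,2,20)]))
```

```text
t 14.95 [444.9  47.3 148.8] [179.9  -0.   39.4] F [ 0.2  0.  -0.2] w 72.9 g 0.0 q [-0.1   0.48 -0.09  2.15  0.09  0.52 -1.14]
```

View pics/w4.png

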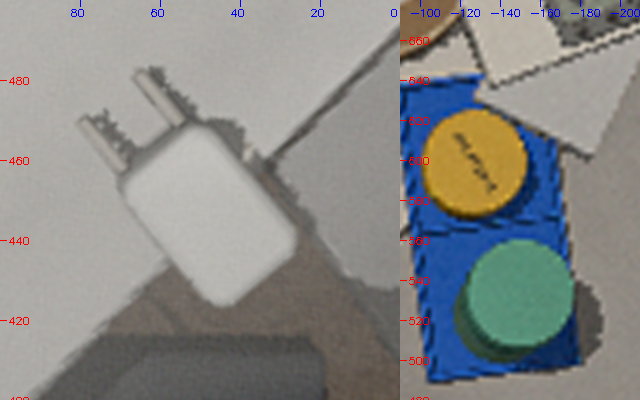

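Call:
{"op": "move_arm", "data": {"targets": "0.5 0.2 0.1 3 0 0 0; 0.4 0 0 3 0 0 0; 0.4 0 0 3 0 0 0; 0.4 0 0 3 0 0 0; 0.4 0 0 1 0 0 0"}}

```text
clock: 15.47
eef_pos: [445.4, 44.4, 31.2]
tool_rot: [3.139, 0.009, 0.685]
force: [-0.0, -1.2, -0.8]
width: 59.9
gripper_force: 0.0
```

Call:
{"op": "move_arm", "data": {"targets": "0.4 0 0 0.9 0 0 0; 0.4 0 0 0 0 0 0; 0.4 0 0 0 0 0 0; 0.4 0 0 0 0 0 0"}}

```text
clock: 15.8
eef_pos: [446.0, 45.0, 26.6]
tool_rot: [3.138, 0.007, 0.686]
force: [0.1, 0.8, -0.8]
width: 59.8
gripper_force: 0.0
```

Run:
```python
from h import *
st(); plan((447,47.4,9,39.8))
```

```text
t 15.80 [446.   45.   26.6] [179.8   0.4  39.3] F [ 0.1  0.8 -0.8] w 59.8 g 0.0 q [-0.05  0.74 -0.17  2.21  0.53  0.24 -1.58]
WP (447, 47.4, 9, 39.8) 1 rows
0.24 -0.13 1.76 0.22 0.43 -0.48
```

Call:
{"op": "move_arm", "data": {"targets": "0.4 0.2 -0.1 0.6 0 0 0; 0.4 0 0 0.6 0 0 0; 0.4 0 0 0 0 0 0; 0.4 0 0 0 0 0 0; 0.4 0 0 0 0 0 0"}}

```text
clock: 16.22
eef_pos: [446.6, 47.5, 14.8]
tool_rot: [3.137, 0.008, 0.688]
force: [0.3, -0.6, 0.4]
width: 59.8
gripper_force: 0.0
```

Run:
```python
from h import *
st(); plan((447,47.4,9,39.8))
```

```text
t 16.22 [446.6  47.5  14.8] [179.8   0.4  39.4] F [ 0.3 -0.6  0.4] w 59.8 g 0.0 q [-0.03  0.77 -0.21  2.21  0.7   0.24 -1.75]
WP (447, 47.4, 9, 39.8) 1 rows
0.03 0.03 0.58 0.24 0.43 -0.39
```

Call:
{"op": "move_arm", "data": {"targets": "0.4 0 0 0.3 0 0 0; 0.2 0 0 0 0 0 0; 0 0 0 0 0 0 0; -0.2 0 0 0 0 0 0; -0.4 0 0 0 0 0 0"}}

```text
clock: 16.63
eef_pos: [446.4, 47.6, 11.9]
tool_rot: [3.138, 0.008, 0.688]
force: [0.0, 0.1, 2.3]
width: 28.4
gripper_force: 59.0
```

Call:
{"op": "move_arm", "data": {"targets": "-1 0 0 0 0 0 0; -1 0 0 0 0 0 0; -1 0 0 0 0 0 0; -1 0 0 0 0 0 0; -1 0 0 0 0 0 0"}}

```text
clock: 17.05
eef_pos: [446.4, 47.6, 11.8]
tool_rot: [3.138, 0.008, 0.688]
force: [-0.6, -0.1, 6.4]
width: 28.4
gripper_force: 59.4
```

Call:
{"op": "move_arm", "data": {"targets": "-1 0 0 -1 0 0 0; -1 0 0 -2 0 0 0; -1 0 0 -3 0 0 0; -1 0 0 -3 0 0 0; -1 0 0 -2 0 0 0"}}

```text
clock: 17.47
eef_pos: [446.9, 48.8, 123.4]
tool_rot: [3.138, 0.007, 0.689]
force: [0.5, 0.0, -1.2]
width: 28.4
gripper_force: 59.6
```

Run:
```python
from h import *
st(); plan((560,-160,125,62),(637,-326,125,84.2))
```

```text
t 17.47 [446.9  48.8 123.4] [179.8   0.4  39.5] F [ 0.5  0.  -1.2] w 28.4 g 59.6 q [ 0.18  0.58 -0.51  2.15  0.55  0.55 -1.62]
WP (560, -160, 125, 62) 7 rows
-0.65 3.33 -0.01 0.02 0.06 -3.22; -0.83 3.29 -0.01 0.02 0.06 -3.22; -1.02 3.24 -0.01 0.02 0.06 -3.22; -1.2 3.17 -0.01 0.02 0.06 -3.22; -1.37 3.1 -0.01 0.02 0.06 -3.22; -1.55 3.02 -0.02 0.02 0.06 -3.22; -1.71 2.93 -0.02 0.02 0.06 -3.22
WP (637, -326, 125, 84.2) 6 rows
-1.84 2.43 0 0 0 -3.7; -1.99 2.31 0 0 0 -3.7; -2.14 2.17 0 0 0 -3.7; -2.27 2.03 0 0 0 -3.7; -2.4 1.88 0 0 0 -3.7; -2.52 1.72 0 0 0 -3.7
```

Call:
{"op": "move_arm", "data": {"targets": "-1 -0.7 3.3 0 0 0 -3.2; -1 -0.8 3.3 0 0 0 -3.2; -1 -1.0 3.2 0 0 0 -3.2; -1 -1.2 3.2 0 0 0 -3.2; -1 -1.4 3.1 0 0 0 -3.2"}}

```text
clock: 17.88
eef_pos: [527.2, -102.4, 122.3]
tool_rot: [3.141, 0.009, 0.97]
force: [1.3, 0.5, -1.1]
width: 28.5
gripper_force: 59.6
```

Call:
{"op": "move_arm", "data": {"targets": "-1 -1.6 3.0 0 0 0 -3.2; -1 -1.7 2.9 0 0 0 -3.2; -1 -1.8 2.4 0 0 0 -3.7; -1 -2.0 2.3 0 0 0 -3.7; -1 -2.1 2.2 0 0 0 -3.7"}}

```text
clock: 18.3
eef_pos: [596.6, -244.5, 122.7]
tool_rot: [-3.139, 0.008, 1.276]
force: [0.5, -0.1, -1.3]
width: 28.4
gripper_force: 59.6
```

Call:
{"op": "move_arm", "data": {"targets": "-1 -2.3 2.0 0 0 0 -3.7; -1 -2.4 1.9 0 0 0 -3.7; -1 -2.5 1.7 0 0 0 -3.7; -1 0 0 0 0 0 0; -1 0 0 0 0 0 0"}}

```text
clock: 18.72
eef_pos: [634.0, -328.0, 122.2]
tool_rot: [-3.137, 0.008, 1.463]
force: [-0.6, 1.1, -0.5]
width: 28.0
gripper_force: 59.6
```

Call:
{"op": "move_arm", "data": {"targets": "-1 0 0 0 0 0 0; -1 0 0 0 0 0 0; -1 0 0 0 0 0 0; -1 0 0 0 0 0 0"}}

```text
clock: 19.05
eef_pos: [634.8, -324.8, 123.8]
tool_rot: [-3.138, 0.008, 1.469]
force: [-0.2, -0.7, -0.5]
width: 28.2
gripper_force: 59.6
```

Run:
```python
from h import *
st(); plan((637,-326.4,20,84.2))
```

```text
t 19.05 [ 634.8 -324.8  123.8] [-179.8    0.5   84.1] F [-0.2 -0.7 -0.5] w 28.2 g 59.6 q [ 0.81  0.94 -0.76  1.4   0.7   1.08 -0.18]
WP (637, -326.4, 20, 84.2) 3 rows
-0.02 0.09 3.46 -0.06 0.15 -0.02; -0.03 0.08 3.46 -0.06 0.15 -0.02; -0.04 0.08 3.46 -0.06 0.15 -0.02
```

Call:
{"op": "move_arm", "data": {"targets": "-1 0 0.1 3 -0.2 0.4 0; -1 0 0.1 3 0 0 0; -1 -0.1 0.1 3 0 0 0; -1 0 0 1.4 0 0 0; -1 0 0 0 0 0 0"}}

```text
clock: 19.47
eef_pos: [635.6, -326.5, 16.2]
tool_rot: [-3.137, -0.0, 1.468]
force: [-0.4, -0.2, -0.1]
width: 28.5
gripper_force: 61.7
```

Call:
{"op": "move_arm", "data": {"targets": "-1 0 0 0 0 0 0; -1 0 0 0 0 0 0; -1 0 0 0 0 0 0; -1 0 0 0 0 0 0"}}

```text
clock: 19.8
eef_pos: [638.5, -327.9, 21.1]
tool_rot: [3.139, 0.002, 1.467]
force: [-0.2, -0.6, -1.8]
width: 28.5
gripper_force: 61.7
```

Run:
```python
from h import *
st(); plan((637,-326.4,17,84.2))
```

```text
t 19.80 [ 638.5 -327.9   21.1] [1.799e+02 1.000e-01 8.400e+01] F [-0.2 -0.6 -1.8] w 28.5 g 61.7 q [ 0.79  1.07 -0.7   1.43  0.78  0.93 -0.24]
WP (637, -326.4, 17, 84.2) 1 rows
1 x [ 0.13 -0.17  0.41  0.15  0.1  -0.17]
```

Call:
{"op": "move_arm", "data": {"targets": "-1 0.1 -0.2 0.4 0 0 0; -1 0 0 0 0 0 0; -1 0 0 0 0 0 0; -1 0 0 0 0 0 0"}}

```text
clock: 20.13
eef_pos: [635.6, -326.4, 15.4]
tool_rot: [3.141, 0.001, 1.467]
force: [-0.7, -0.6, -1.1]
width: 28.2
gripper_force: 61.7
```

Call:
{"op": "move_arm", "data": {"targets": "-1 0 0 0.2 0 0 0; -1 0 0 0 0 0 0; -1 0 0 0 0 0 0"}}

```text
clock: 20.38
eef_pos: [636.1, -326.5, 14.1]
tool_rot: [3.141, 0.001, 1.467]
force: [0.0, 0.2, 4.7]
width: 28.2
gripper_force: 62.4
```

Call:
{"op": "move_arm", "data": {"targets": "-1 0 0 0.1 0 0 0; -1 0 0 0 0 0 0; -1 0 0 0 0 0 0"}}

```text
clock: 20.63
eef_pos: [636.1, -326.5, 14.1]
tool_rot: [3.141, 0.002, 1.466]
force: [-2.4, 0.5, 10.6]
width: 28.2
gripper_force: 63.0
```

Call:
{"op": "move_arm", "data": {"targets": "-1 0 0 -0.3 0 0 0; -0.3 0 0 0 0 0 0; 0 0 0 0 0 0 0; 0.1 0 0 0 0 0 0; 0.1 0 0 -0.5 0 0 0"}}

```text
clock: 21.05
eef_pos: [634.7, -326.2, 19.1]
tool_rot: [-3.14, 0.001, 1.467]
force: [-0.6, -0.2, -0.2]
width: 46.8
gripper_force: 0.0
```

Call:
{"op": "move_arm", "data": {"targets": "0.1 0 0 -1.5 0 0 0; 0.1 0 0 -3 0 0 0; 0.3 0 0 -3 0 0 0; 0.3 0 0 -3 0 0 0; 0.3 0 0 -2 0 0 0"}}

```text
clock: 21.47
eef_pos: [637.3, -326.2, 150.2]
tool_rot: [3.137, 0.002, 1.467]
force: [0.8, 0.7, -0.5]
width: 55.6
gripper_force: 0.0
```

Run:
```python
from h import *
st(); plan((575,5,160,66.5))
```

```text
t 21.47 [ 637.3 -326.2  150.2] [1.797e+02 1.000e-01 8.400e+01] F [ 0.8  0.7 -0.5] w 55.6 g 0.0 q [ 0.82  0.92 -0.78  1.37  0.68  1.12 -0.16]
WP (575, 5, 160, 66.5) 10 rows
3.23 -0.96 -0.11 0.03 0.01 1.75; 3.2 -1.06 -0.11 0.03 0.01 1.75; 3.16 -1.16 -0.11 0.03 0.01 1.75; 3.13 -1.25 -0.11 0.03 0.01 1.75; 3.09 -1.35 -0.1 0.03 0.01 1.75; 3.04 -1.44 -0.1 0.03 0.01 1.75; 3 -1.54 -0.1 0.03 0.01 1.75; 2.95 -1.63 -0.1 0.03 0.01 1.75; 2.9 -1.72 -0.1 0.03 0.01 1.75; 2.85 -1.81 -0.1 0.03 0.01 1.75
```

Call:
{"op": "move_arm", "data": {"targets": "0.3 3.2 -1.0 -0.1 0 0 1.8; 0.3 3.2 -1.1 -0.1 0 0 1.8; 0.3 3.2 -1.2 -0.1 0 0 1.8; 0.3 3.1 -1.3 -0.1 0 0 1.8; 0.3 3.1 -1.4 -0.1 0 0 1.8"}}

```text
clock: 21.88
eef_pos: [602.6, -158.9, 151.8]
tool_rot: [3.139, 0.001, 1.308]
force: [0.5, -0.0, -0.7]
width: 55.7
gripper_force: 0.0
```

Call:
{"op": "move_arm", "data": {"targets": "0.3 3.0 -1.5 -0.1 0 0 1.7; 0.3 3.0 -1.5 -0.1 0 0 1.7; 0.3 2.9 -1.6 -0.1 0 0 1.7; 0.3 2.9 -1.7 -0.1 0 0 1.7; 0.3 2.8 -1.8 -0.1 0 0 1.7"}}

```text
clock: 22.3
eef_pos: [571.8, 5.7, 156.5]
tool_rot: [3.139, 0.0, 1.16]
force: [0.4, -0.8, 0.1]
width: 55.8
gripper_force: 0.0
```

Call:
{"op": "move_arm", "data": {"targets": "0.3 0 0 0 0 0 0; 0.3 0 0 0 0 0 0; 0.3 0 0 0 0 0 0; 0.3 0 0 0 0 0 0"}}

```text
clock: 22.63
eef_pos: [572.2, 2.3, 155.4]
tool_rot: [3.14, 0.002, 1.159]
force: [-0.5, -0.1, 0.1]
width: 55.4
gripper_force: 0.0
```

Run:
```python
from h import *
st(); b=cam("wrist"); t=cam("top"); s=cam("scene")
for i,n in ((b,"w"),(t,"t"),(s,"s")):
    m=rect(i,530,630,-50,80,10,4,0); h=cv2.cvtColor(m,cv2.COLOR_BGR2HSV)
    k=cv2.morphologyEx(cv2.inRange(h,(0,0,20),(180,75,110)),cv2.MORPH_OPEN,np.ones((7,7)))
    c=max(cv2.findContours(k,0,1)[0],key=cv2.contourArea); r=cv2.minAreaRect(c)
    print(n,cv2.contourArea(c)/16,np.array(r[1])/4,[(630-q[1]/4,80-q[0]/4) for q in cv2.boxPoints(r)])
cv2.imwrite("pics/w5.png",np.hstack([rect(b,530,630,-50,80,10,3,20),rect(t,600,690,-400,-260,27,3,20)[:270]]) if 0 else rect(b,530,630,-50,80,10,5,20))
```

```text
t 22.63 [572.2   2.3 155.4] [1.799e+02 1.000e-01 6.640e+01] F [-0.5 -0.1  0.1] w 55.4 g 0.0 q [ 0.38  0.7  -0.71  1.8   0.59  0.86 -1.02]
w 2587.9375 [71.60868073 69.30233002] [(np.float32(549.74146), np.float32(62.90599)), (np.float32(613.8165), np.float32(36.501434)), (np.float32(586.5332), np.float32(-29.706009)), (np.float32(522.4582), np.float32(-3.3014526))]
t 3162.9375 [76.39253998 94.91149139] [(np.float32(545.4589), np.float32(62.79386)), (np.float32(633.7001), np.float32(27.841194)), (np.float32(605.5673), np.float32(-43.182518)), (np.float32(517.3262), np.float32(-8.229851))]
s 2334.25 [73.00936127 71.46326447] [(np.float32(538.814), np.float32(67.26605)), (np.float32(606.8074), np.float32(45.268204)), (np.float32(584.3336), np.float32(-24.196152)), (np.float32(516.3403), np.float32(-2.1983032))]
```

View pics/w5.png

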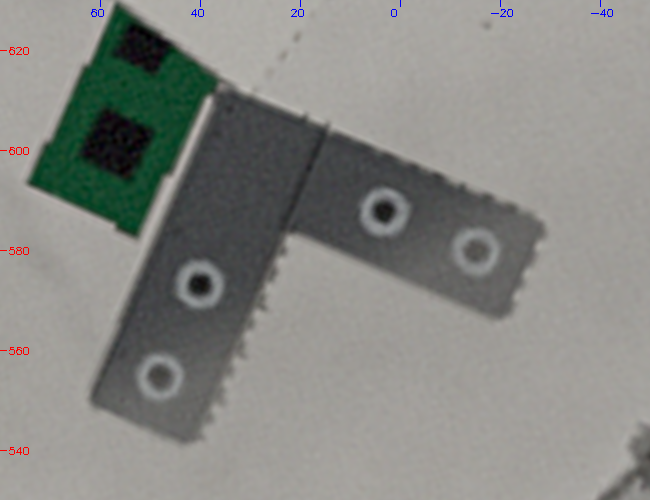

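Run:
```python
from h import *
plan((588.4,3.7,155,67.6),(588.4,3.7,25,67.6))
```

```text
WP (588.4, 3.7, 155, 67.6) 1 rows
0.77 1.45 -0.01 0.04 0.08 -1.2
WP (588.4, 3.7, 25, 67.6) 4 rows
4 x [ 0.   -0.    3.25  0.    0.    0.  ]
```

Call:
{"op": "move_arm", "data": {"targets": "0.2 0.8 1.4 0 0 0 -1.2; 0.1 0 0 3 0 0 0; 0.1 0 0 3 0 0 0; 0.1 0 0 3 0 0 0; 0.1 0 0 3 0 0 0"}}

```text
clock: 23.2
eef_pos: [588.1, 4.4, 33.7]
tool_rot: [3.141, 0.001, 1.18]
force: [0.3, -0.2, 0.5]
width: 46.8
gripper_force: 0.0
```

Call:
{"op": "move_arm", "data": {"targets": "0.1 0 0 1 0 0 0; 0.1 0 0 0 0 0 0; 0.1 0 0 0 0 0 0; 0.1 0 0 0 0 0 0; 0.1 0 0 0 0 0 0"}}

```text
clock: 23.62
eef_pos: [589.3, 5.6, 26.9]
tool_rot: [3.138, -0.001, 1.182]
force: [-0.3, -0.5, 0.6]
width: 47.6
gripper_force: 0.0
```

Run:
```python
from h import *
st(); plan((588.4,3.7,4,67.6))
b=cam("wrist");cv2.imwrite("pics/w6.png",b["color"][200:400,160:480,::-1])
```

```text
t 23.62 [589.3   5.6  26.9] [179.8  -0.   67.7] F [-0.3 -0.5  0.6] w 47.6 g 0.0 q [ 0.29  0.89 -0.57  1.83  0.76  0.65 -1.13]
WP (588.4, 3.7, 4, 67.6) 1 rows
1 x [-0.22 -0.02  2.29  0.21 -0.03  0.12]
```

Call:
{"op": "move_arm", "data": {"targets": "0.1 -0.2 0 0.8 0.2 0 0; 0.1 0 0 0.8 0 0 0; 0.1 0 0 0.5 0 0 0; 0.1 0 0 0 0 0 0; 0.1 0 0 0 0 0 0"}}

```text
clock: 24.08
eef_pos: [586.6, 3.7, 3.4]
tool_rot: [-3.138, 0.001, 1.182]
force: [-0.9, 0.4, 0.3]
width: 47.3
gripper_force: 0.0
```

Call:
{"op": "move_arm", "data": {"targets": "0.1 0 0 0 0 0 0; 0.1 0 0 0 0 0 0"}}

```text
clock: 24.25
eef_pos: [587.2, 3.8, 4.1]
tool_rot: [-3.139, 0.001, 1.182]
force: [-0.7, -0.4, 0.3]
width: 47.4
gripper_force: 0.0
```

Call:
{"op": "move_arm", "data": {"targets": "-0.2 0 0 0 0 0 0; -0.4 0 0 0 0 0 0; -0.5 0 0 0 0 0 0; -1 0 0 0 0 0 0; -1 0 0 0 0 0 0"}}

```text
clock: 24.67
eef_pos: [587.3, 3.7, 4.5]
tool_rot: [-3.139, 0.001, 1.182]
force: [-1.6, -0.6, 4.6]
width: 19.9
gripper_force: 58.9
```

Call:
{"op": "move_arm", "data": {"targets": "-1 0 0 0 0 0 0; -1 0 0 0 0 0 0; -1 0 0 0 0 0 0; -1 0 0 0 0 0 0; -1 0 0 0 0 0 0"}}

```text
clock: 25.08
eef_pos: [587.3, 3.7, 4.5]
tool_rot: [-3.139, 0.001, 1.182]
force: [-1.6, 0.4, 5.8]
width: 19.7
gripper_force: 59.0
```

Call:
{"op": "move_arm", "data": {"targets": "-1 0 0 -1 0 0 0; -1 0 0 -2 0 0 0; -1 0 0 -3 0 0 0; -1 0 0 -3 0 0 0; -1 0 0 -2 0 0 0"}}

```text
clock: 25.5
eef_pos: [588.2, 4.0, 116.8]
tool_rot: [-3.141, -0.0, 1.183]
force: [0.4, 0.5, -1.2]
width: 20.0
gripper_force: 59.1
```

Call:
{"op": "move_arm", "data": {"targets": "-1 0 0 0 0 0 0; -1 0 0 0 0 0 0; -1 0 0 0 0 0 0"}}

```text
clock: 25.75
eef_pos: [586.7, 3.1, 113.4]
tool_rot: [-3.138, 0.002, 1.182]
force: [-0.2, 0.5, -1.4]
width: 19.8
gripper_force: 59.0
```

Run:
```python
from h import *
st(); b=cam("wrist"); cv2.imwrite("pics/w7.png",b["color"][...,::-1])
z=read_state()["eef_pos"][2]
plan((570,-150,z,76),(561.7,-326.7,z,84.2))
```

```text
t 25.75 [586.7   3.1 113.4] [-1.798e+02  1.000e-01  6.770e+01] F [-0.2  0.5 -1.4] w 19.8 g 59.0 q [ 0.36  0.78 -0.67  1.79  0.65  0.81 -1.03]
WP (570, -150, np.float64(112.86431644156833), 76) 5 rows
-2.96 0.86 0 -0.06 0.02 -1.65; -2.98 0.77 0 -0.06 0.02 -1.65; -3 0.68 0 -0.06 0.02 -1.65; -3.02 0.6 0 -0.06 0.02 -1.65; -3.04 0.51 0 -0.06 0.02 -1.65
WP (561.7, -326.7, np.float64(112.86431644156833), 84.2) 5 rows
-3.47 0.69 0 0 0 -1.64; -3.49 0.59 0 0 0 -1.64; -3.5 0.49 0 0 0 -1.64; -3.52 0.39 0 0 0 -1.64; -3.53 0.29 0 0 0 -1.64
```

View pics/w7.png

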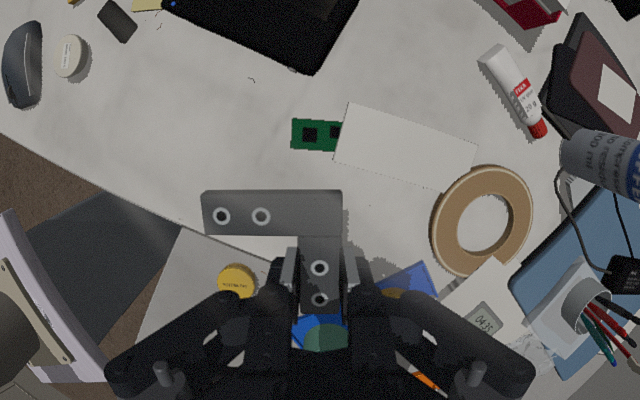

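Call:
{"op": "move_arm", "data": {"targets": "-1 -3.0 0.9 0 0 0 -1.7; -1 -3.0 0.8 0 0 0 -1.7; -1 -3.0 0.7 0 0 0 -1.7; -1 -3.0 0.6 0 0 0 -1.7; -1 -3.0 0.5 0 0 0 -1.6"}}

```text
clock: 26.22
eef_pos: [570.7, -151.1, 112.4]
tool_rot: [-3.136, 0.001, 1.331]
force: [0.8, 1.3, -1.2]
width: 19.4
gripper_force: 59.0
```

Call:
{"op": "move_arm", "data": {"targets": "-1 -3.5 0.7 0 0 0 -1.6; -1 -3.5 0.6 0 0 0 -1.6; -1 -3.5 0.5 0 0 0 -1.6; -1 -3.5 0.4 0 0 0 -1.6; -1 -3.5 0.3 0 0 0 -1.6"}}

```text
clock: 26.63
eef_pos: [562.7, -328.0, 112.2]
tool_rot: [-3.136, -0.001, 1.47]
force: [0.6, 0.6, -1.6]
width: 19.8
gripper_force: 59.0
```

Call:
{"op": "move_arm", "data": {"targets": "-1 0 0 0 0 0 0; -1 0 0 0 0 0 0; -1 0 0 0 0 0 0; -1 0 0 0 0 0 0; -1 0 0 0 0 0 0"}}

```text
clock: 27.05
eef_pos: [564.5, -324.5, 113.8]
tool_rot: [-3.138, -0.001, 1.471]
force: [-0.2, -0.0, -1.1]
width: 19.7
gripper_force: 59.0
```

Run:
```python
from h import *
st(); plan((561.7,-327.1,20,84.2))
z=read_state()["eef_pos"][2]+5.5; b=cam("wrist")
m=rect(b,480,620,-380,-240,z,4,0); h=cv2.cvtColor(m,cv2.COLOR_BGR2HSV)
k=cv2.morphologyEx(cv2.inRange(h,(0,0,20),(180,75,125)),cv2.MORPH_OPEN,np.ones((7,7)))
cv2.imwrite("pics/w8.png",np.hstack([rect(b,480,620,-380,-240,z,2.8,20),cv2.cvtColor(cv2.resize(k,(392,392)),8)]))
```

```text
t 27.05 [ 564.5 -324.5  113.8] [-1.798e+02 -1.000e-01  8.430e+01] F [-0.2 -0.  -1.1] w 19.7 g 59.0 q [ 0.91  0.89 -0.78  1.6   0.72  0.97 -0.21]
WP (561.7, -327.1, 20, 84.2) 3 rows
3 x [-0.1  -0.07  3.13 -0.07 -0.02  0.03]
```

View pics/w8.png

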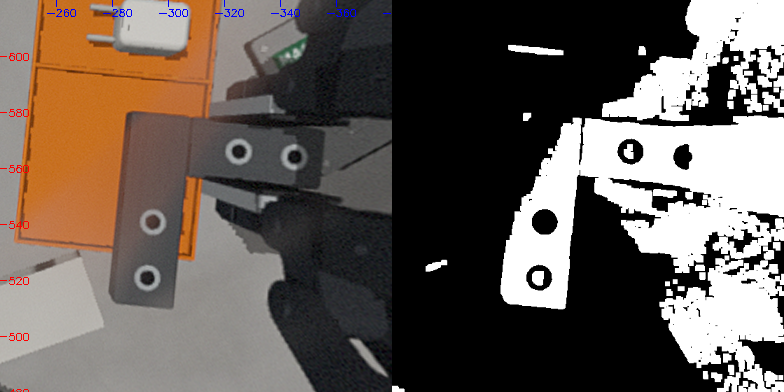

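Call:
{"op": "move_arm", "data": {"targets": "-1 -0.1 -0.1 3 -0.2 0 0; -1 -0.1 -0.1 3 0 0 0; -1 -0.1 0 3 0 0 0; -1 0 0 0.6 0 0 0; -1 0 0 0 0 0 0"}}

```text
clock: 27.52
eef_pos: [560.3, -327.9, 16.0]
tool_rot: [-3.138, -0.001, 1.47]
force: [-0.3, 0.1, -2.0]
width: 19.6
gripper_force: 59.1
```

Call:
{"op": "move_arm", "data": {"targets": "-1 0 0 0 0 0 0; -1 0 0 0 0 0 0; -1 0 0 0 0 0 0; -1 0 0 0 0 0 0; -1 0 0 0 0 0 0"}}

```text
clock: 27.93
eef_pos: [562.4, -329.7, 19.2]
tool_rot: [3.139, 0.001, 1.468]
force: [-0.2, -0.1, -0.9]
width: 19.7
gripper_force: 59.1
```

Run:
```python
from h import *
st(); plan((561.7,-327.1,9,84.2))
```

```text
t 27.93 [ 562.4 -329.7   19.2] [1.799e+02 1.000e-01 8.410e+01] F [-0.2 -0.1 -0.9] w 19.7 g 59.1 q [ 0.87  1.   -0.69  1.64  0.83  0.82 -0.29]
WP (561.7, -327.1, 9, 84.2) 1 rows
1 x [ 0.25 -0.1   1.02  0.12  0.05 -0.07]
```

Call:
{"op": "move_arm", "data": {"targets": "-1 0.2 -0.1 0.5 0.1 0 0; -1 0 0 0.4 0 0 0; -1 0 0 0 0 0 0; -1 0 0 0 0 0 0; -1 0 0 0 0 0 0"}}

```text
clock: 28.35
eef_pos: [560.9, -327.2, 8.8]
tool_rot: [-3.14, -0.0, 1.468]
force: [-0.1, -0.7, -1.2]
width: 19.5
gripper_force: 59.1
```

Call:
{"op": "move_arm", "data": {"targets": "-1 0 0 0 0 0 0; -1 0 0 0 0 0 0; -1 0 0 0 0 0 0"}}

```text
clock: 28.6
eef_pos: [561.0, -327.3, 9.1]
tool_rot: [-3.14, 0.0, 1.468]
force: [0.8, -0.5, -1.7]
width: 19.5
gripper_force: 59.1
```

Run:
```python
from h import *
st(); plan((561.7,-327.1,7.5,84.2))
```

```text
t 28.60 [ 561.  -327.3    9.1] [-179.9    0.    84.1] F [ 0.8 -0.5 -1.7] w 19.5 g 59.1 q [ 0.87  1.01 -0.68  1.64  0.84  0.81 -0.3 ]
WP (561.7, -327.1, 7.5, 84.2) 1 rows
1 x [ 0.02  0.07  0.16 -0.06  0.01 -0.06]
```

Call:
{"op": "move_arm", "data": {"targets": "-1 0 0.1 0.2 0 0 0; -1 0 0 0 0 0 0; -1 0 0 0 0 0 0; -1 0 0 0 0 0 0"}}

```text
clock: 28.93
eef_pos: [562.0, -327.4, 7.5]
tool_rot: [-3.14, 0.001, 1.468]
force: [-1.7, 0.3, 4.9]
width: 19.9
gripper_force: 59.8
```

Call:
{"op": "move_arm", "data": {"targets": "-1 0 0 0.1 0 0 0; -1 0 0 0 0 0 0; -1 0 0 0 0 0 0"}}

```text
clock: 29.18
eef_pos: [562.0, -327.5, 7.5]
tool_rot: [-3.14, 0.001, 1.468]
force: [-4.0, -0.1, 12.5]
width: 19.7
gripper_force: 60.5
```

Call:
{"op": "move_arm", "data": {"targets": "-1 0 0 -0.2 0 0 0; -0.4 0 0 0 0 0 0; -0.2 0 0 0 0 0 0; -0.2 0 0 0 0 0 0; -0.2 0 0 -0.5 0 0 0"}}

```text
clock: 29.6
eef_pos: [561.2, -327.0, 11.9]
tool_rot: [-3.138, -0.001, 1.469]
force: [0.6, 0.1, -0.2]
width: 34.0
gripper_force: 0.0
```

Call:
{"op": "move_arm", "data": {"targets": "-0.2 0 0 -1.5 0 0 0; -0.2 0 0 -3 0 0 0; -0.2 0 0 -3 0 0 0; 0.2 0 0 -3 0 0 0; 0.2 0 0 -3 0 0 0"}}

```text
clock: 30.02
eef_pos: [562.3, -327.0, 150.7]
tool_rot: [-3.141, 0.0, 1.469]
force: [0.5, -0.4, -0.1]
width: 51.4
gripper_force: 0.0
```

Run:
```python
from h import *
st(); plan((450,310,155,81.4))
b=cam("wrist")
m=rect(b,490,610,-375,-250,13,4,0); h=cv2.cvtColor(m,cv2.COLOR_BGR2HSV)
k=cv2.morphologyEx(cv2.inRange(h,(0,0,20),(180,90,125)),cv2.MORPH_OPEN,np.ones((7,7)))
c=max(cv2.findContours(k,0,1)[0],key=cv2.contourArea); r=cv2.minAreaRect(c)
print(cv2.contourArea(c)/16,np.array(r[1])/4,[(610-q[1]/4,-250-q[0]/4) for q in cv2.boxPoints(r)])
cv2.imwrite("pics/w9.png",m)
```

```text
t 30.02 [ 562.3 -327.   150.7] [-180.     0.    84.2] F [ 0.5 -0.4 -0.1] w 51.4 g 0.0 q [ 0.93  0.84 -0.81  1.58  0.68  1.02 -0.18]
WP (450, 310, 155, 81.4) 18 rows
3.46 -0.98 -0.02 -0 0 0.15; 3.45 -0.99 -0.02 -0 0 0.15; 3.45 -1 -0.02 -0 0 0.15; 3.45 -1.01 -0.02 -0 0 0.15; 3.45 -1.02 -0.02 -0 0 0.15; 3.44 -1.03 -0.02 -0 0 0.15; 3.44 -1.04 -0.02 -0 0 0.15; 3.44 -1.05 -0.02 -0 0 0.15; 3.44 -1.05 -0.02 -0 0 0.15; 3.43 -1.06 -0.02 -0 0 0.15; 3.43 -1.07 -0.02 -0 0 0.15; 3.43 -1.08 -0.02 -0 0 0.15; 3.42 -1.09 -0.02 -0 0 0.15; 3.42 -1.1 -0.02 -0 0 0.15; 3.42 -1.11 -0.02 -0 0 0.15; 3.41 -1.12 -0.02 -0 0 0.15; 3.41 -1.13 -0.02 -0 0 0.15; 3.41 -1.14 -0.02 -0 0 0.15
2399.65625 [69.68151093 68.6595459 ] [(np.float32(510.0369), np.float32(-282.73248)), (np.float32(578.3305), np.float32(-289.8117)), (np.float32(571.14594), np.float32(-359.12183)), (np.float32(502.8523), np.float32(-352.0426))]
```

Call:
{"op": "move_arm", "data": {"targets": "0.2 3.5 -1 0 0 0 0.15; 0.2 3.5 -1 0 0 0 0.15; 0.2 3.5 -1 0 0 0 0.15; 0.2 3.5 -1 0 0 0 0.15; 0.2 3.5 -1 0 0 0 0.15"}}

```text
clock: 30.48
eef_pos: [530.9, -146.4, 149.2]
tool_rot: [3.141, 0.0, 1.455]
force: [0.9, 0.2, 1.1]
width: 51.3
gripper_force: 0.0
```

Call:
{"op": "move_arm", "data": {"targets": "0.2 3.4 -1.1 0 0 0 0.15; 0.2 3.4 -1.1 0 0 0 0.15; 0.2 3.4 -1.1 0 0 0 0.15; 0.2 3.4 -1.1 0 0 0 0.15; 0.2 3.4 -1.1 0 0 0 0.15"}}

```text
clock: 30.9
eef_pos: [496.8, 29.2, 149.2]
tool_rot: [3.141, 0.0, 1.442]
force: [0.8, -0.0, 0.5]
width: 51.5
gripper_force: 0.0
```

Call:
{"op": "move_arm", "data": {"targets": "0.2 3.4 -1.1 0 0 0 0.15; 0.2 3.4 -1.1 0 0 0 0.15; 0.2 3.4 -1.1 0 0 0 0.15; 0.2 3.4 -1.1 0 0 0 0.15; 0.2 3.4 -1.1 0 0 0 0.15"}}

```text
clock: 31.32
eef_pos: [464.9, 205.2, 149.2]
tool_rot: [3.141, -0.0, 1.429]
force: [0.2, -0.3, -0.4]
width: 50.8
gripper_force: 0.0
```

Call:
{"op": "move_arm", "data": {"targets": "0.2 3 -1.1 0 0 0 0.15; 0.2 2 -0.5 0 0 0 0.15; 0.2 0 0 0 0 0 0; 0.2 0 0 0 0 0 0; 0.2 0 0 0 0 0 0"}}

```text
clock: 31.73
eef_pos: [456.7, 254.2, 148.5]
tool_rot: [-3.141, 0.001, 1.424]
force: [-0.0, -0.3, -0.4]
width: 51.2
gripper_force: 0.0
```

Run:
```python
from h import *
st(); b=cam("wrist")
m=rect(b,400,530,250,400,10,4,0); h=cv2.cvtColor(m,cv2.COLOR_BGR2HSV)
k=cv2.morphologyEx(cv2.inRange(h,(12,110,60),(32,255,255)),cv2.MORPH_OPEN,np.ones((7,7)))
c=max(cv2.findContours(k,0,1)[0],key=cv2.contourArea); r=cv2.minAreaRect(c)
print(cv2.contourArea(c)/16,np.array(r[1])/4,[(530-q[1]/4,400-q[0]/4) for q in cv2.boxPoints(r)])
cv2.imwrite("pics/w10.png",m)
plan((446.3,331.1,150,81.4))
```

```text
t 31.73 [456.7 254.2 148.5] [-1.80e+02  1.00e-01  8.16e+01] F [-0.  -0.3 -0.4] w 51.2 g 0.0 q [-0.07  0.67 -0.75  1.94  0.64  0.79 -1.34]
2431.5 [69.08548737 68.87882233] [(np.float32(441.04718), np.float32(364.3661)), (np.float32(509.1714), np.float32(354.1983)), (np.float32(498.97308), np.float32(285.8697)), (np.float32(430.84888), np.float32(296.03748))]
WP (446.3, 331.1, 150, 81.4) 3 rows
3 x [ 2.5  -0.73 -0.06 -0.01  0.03  0.04]
```

Call:
{"op": "move_arm", "data": {"targets": "0.2 2.6 -0.7 0 0 0 0; 0.2 2.6 -0.7 0 0 0 0; 0.2 2.5 -0.7 0 0 0 0; 0.1 0 0 3 0 0 0; 0.1 0 0 3 0 0 0"}}

```text
clock: 32.2
eef_pos: [448.3, 336.0, 89.2]
tool_rot: [3.14, -0.004, 1.424]
force: [0.6, -0.4, -1.3]
width: 46.8
gripper_force: 0.0
```

Call:
{"op": "move_arm", "data": {"targets": "0.1 0 0 3 0 0 0; 0.1 0 0 3 0 0 0; 0.1 0 0 0.5 0 0 0; 0.1 0 0 0 0 0 0; 0.1 0 0 0 0 0 0"}}

```text
clock: 32.62
eef_pos: [447.5, 334.1, 24.1]
tool_rot: [-3.141, -0.0, 1.423]
force: [0.9, 0.6, 0.8]
width: 47.1
gripper_force: 0.0
```

Call:
{"op": "move_arm", "data": {"targets": "0.1 0 0 0 0 0 0; 0.1 0 0 0 0 0 0; 0.1 0 0 0 0 0 0"}}

```text
clock: 32.87
eef_pos: [447.7, 334.7, 24.6]
tool_rot: [3.141, -0.002, 1.424]
force: [0.0, -0.5, -0.8]
width: 47.2
gripper_force: 0.0
```

Run:
```python
from h import *
st(); plan((446.7,331.7,4.5,81.5))
```

```text
t 32.87 [447.7 334.7  24.6] [ 1.80e+02 -1.00e-01  8.16e+01] F [ 0.  -0.5 -0.8] w 47.2 g 0.0 q [-0.33  0.87 -0.58  1.91  0.82  0.61 -1.59]
WP (446.7, 331.7, 4.5, 81.5) 1 rows
1 x [-0.32 -0.06  2.01  0.03 -0.09  0.06]
```

Call:
{"op": "move_arm", "data": {"targets": "0.1 -0.3 -0.1 0.8 0 -0.1 0; 0.1 0 0 0.8 0 0 0; 0.1 0 0 0.4 0 0 0; 0.1 0 0 0 0 0 0; 0.1 0 0 0 0 0 0"}}

```text
clock: 33.28
eef_pos: [445.0, 331.3, 2.6]
tool_rot: [-3.14, 0.003, 1.424]
force: [0.3, 0.4, -0.4]
width: 47.2
gripper_force: 0.0
```

Call:
{"op": "move_arm", "data": {"targets": "0.1 0 0 0 0 0 0; 0.1 0 0 0 0 0 0"}}

```text
clock: 33.45
eef_pos: [445.4, 331.6, 3.3]
tool_rot: [-3.14, 0.002, 1.424]
force: [-0.6, 0.6, -0.6]
width: 46.9
gripper_force: 0.0
```

Call:
{"op": "move_arm", "data": {"targets": "0.1 0 0 -0.15 0 0 0; -0.2 0 0 0 0 0 0; -0.4 0 0 0 0 0 0; -0.5 0 0 0 0 0 0; -1 0 0 0 0 0 0"}}

```text
clock: 33.87
eef_pos: [445.5, 331.5, 5.2]
tool_rot: [-3.141, 0.002, 1.424]
force: [-0.8, -0.8, 5.2]
width: 19.7
gripper_force: 58.6
```

Call:
{"op": "move_arm", "data": {"targets": "-1 0 0 0 0 0 0; -1 0 0 0 0 0 0; -1 0 0 0 0 0 0; -1 0 0 0 0 0 0; -1 0 0 0 0 0 0"}}

```text
clock: 34.28
eef_pos: [445.5, 331.5, 5.1]
tool_rot: [-3.141, 0.002, 1.424]
force: [-0.7, -0.9, 5.3]
width: 19.6
gripper_force: 58.7
```

Call:
{"op": "move_arm", "data": {"targets": "-1 0 0 -1 0 0 0; -1 0 0 -2 0 0 0; -1 0 0 -3 0 0 0; -1 0 0 -3 0 0 0; -1 0 0 -3 0 0 0"}}

```text
clock: 34.7
eef_pos: [445.0, 331.3, 126.0]
tool_rot: [-3.139, 0.003, 1.424]
force: [0.5, -0.7, -1.6]
width: 19.8
gripper_force: 59.0
```

Call:
{"op": "move_arm", "data": {"targets": "-1 0 0 0 0 0 0; -1 0 0 0 0 0 0; -1 0 0 0 0 0 0"}}

```text
clock: 34.95
eef_pos: [445.4, 330.8, 124.3]
tool_rot: [-3.14, 0.003, 1.424]
force: [-0.6, -0.2, -1.7]
width: 19.7
gripper_force: 59.0
```

Run:
```python
from h import *
st()
c=np.array([577.5,-289.0]); a=np.radians(174.1); ex=np.array([np.cos(a),np.sin(a)]); ey=np.array([-ex[1],ex[0]])
for y in (37,38,39): print(y, c+35*ex+(46-y)*ey)
z=read_state()["eef_pos"][2]; t=c+35*ex+8*ey; plan((*t,z,84.1))
```

```text
t 34.95 [445.4 330.8 124.3] [-179.9    0.2   81.6] F [-0.6 -0.2 -1.7] w 19.7 g 59.0 q [-0.24  0.74 -0.71  1.87  0.67  0.79 -1.46]
37 [ 541.76026857 -294.35458657]
38 [ 541.86306111 -293.35988375]
39 [ 541.96585364 -292.36518093]
WP (np.float64(541.8630611066009), np.float64(-293.35988374938376), np.float64(124.31613577246769), 84.1) 18 rows
-3.35 1.04 0.01 -0 0.01 -0.14; -3.35 1.03 0.01 -0 0.01 -0.14; -3.36 1.02 0.01 -0 0.01 -0.14; -3.36 1.01 0.01 -0 0.01 -0.14; -3.36 1.01 0.01 -0 0.01 -0.14; -3.36 1 0.01 -0 0.01 -0.14; -3.37 0.99 0.01 -0 0.01 -0.14; -3.37 0.98 0.01 -0 0.01 -0.14; -3.37 0.97 0 -0 0.01 -0.14; -3.37 0.96 0 -0 0.01 -0.14; -3.38 0.96 0 -0 0.01 -0.14; -3.38 0.95 0 -0 0.01 -0.14; -3.38 0.94 0 -0 0.01 -0.14; -3.38 0.93 0 -0 0.01 -0.14; -3.39 0.92 0 -0 0.01 -0.14; -3.39 0.91 0 -0 0.01 -0.14; -3.39 0.91 0 -0 0.01 -0.14; -3.39 0.9 0 -0 0.01 -0.14
```

Call:
{"op": "move_arm", "data": {"targets": "-1 -3.4 1 0 0 0.1 -0.14; -1 -3.4 1 0 0 0.1 -0.14; -1 -3.4 1 0 0 0 -0.14; -1 -3.4 1 0 0 0 -0.14; -1 -3.4 1 0 0 0 -0.14"}}

```text
clock: 35.37
eef_pos: [469.8, 154.1, 123.0]
tool_rot: [-3.137, 0.0, 1.437]
force: [1.5, 0.5, -0.5]
width: 19.6
gripper_force: 59.0
```

Call:
{"op": "move_arm", "data": {"targets": "-1 -3.4 1 0 0 0 -0.14; -1 -3.4 1 0 0 0 -0.14; -1 -3.4 1 0 0 0 -0.14; -1 -3.4 1 0 0 0 -0.14; -1 -3.4 1 0 0 0 -0.14"}}

```text
clock: 35.78
eef_pos: [497.3, -20.8, 122.8]
tool_rot: [-3.137, -0.001, 1.449]
force: [1.0, -0.1, -1.6]
width: 19.4
gripper_force: 59.1
```

Call:
{"op": "move_arm", "data": {"targets": "-1 -3.4 0.9 0 0 0 -0.14; -1 -3.4 0.9 0 0 0 -0.14; -1 -3.4 0.9 0 0 0 -0.14; -1 -3.4 0.9 0 0 0 -0.14; -1 -3.4 0.9 0 0 0 -0.14"}}

```text
clock: 36.2
eef_pos: [521.9, -194.6, 122.1]
tool_rot: [-3.137, -0.002, 1.461]
force: [0.9, -1.1, -1.5]
width: 19.5
gripper_force: 59.1
```

Call:
{"op": "move_arm", "data": {"targets": "-1 -3.2 0.9 0 0 0 -0.14; -1 -2.5 0.9 0 0 0 -0.14; -1 0 0 0 0 0 0; -1 0 0 0 0 0 0; -1 0 0 0 0 0 0"}}

```text
clock: 36.62
eef_pos: [534.0, -250.3, 122.4]
tool_rot: [-3.138, -0.003, 1.466]
force: [0.3, -0.5, -0.7]
width: 19.3
gripper_force: 59.1
```

Run:
```python
from h import *
st(); plan((541.9,-293.3,30,84.1))
```

```text
t 36.62 [ 534.  -250.3  122.4] [-179.8   -0.2   84. ] F [ 0.3 -0.5 -0.7] w 19.3 g 59.1 q [ 0.86  0.81 -0.79  1.77  0.72  0.89 -0.36]
WP (541.9, -293.3, 30, 84.1) 3 rows
3 x [-1.41  0.42  3.07 -0.07 -0.07 -0.03]
```

Call:
{"op": "move_arm", "data": {"targets": "-1 -2.1 0.6 0 -0.2 -0.2 0; -1 -2.1 0.6 0 0 0 0; -1 0 0 2.5 0 0 0; -1 0 0 2.5 0 0 0; -1 0 0 2.5 0 0 0"}}

```text
clock: 37.03
eef_pos: [542.7, -293.0, 47.9]
tool_rot: [3.139, 0.001, 1.468]
force: [0.8, -0.0, -1.2]
width: 19.2
gripper_force: 59.1
```

Call:
{"op": "move_arm", "data": {"targets": "-1 0 0 1.0 0 0 0; -1 0 0 0 0 0 0; -1 0 0 0 0 0 0; -1 0 0 0 0 0 0; -1 0 0 0 0 0 0"}}

```text
clock: 37.45
eef_pos: [544.0, -294.6, 40.4]
tool_rot: [3.137, 0.002, 1.466]
force: [-0.3, -0.1, -0.2]
width: 19.4
gripper_force: 59.1
```

Run:
```python
from h import *
st(); plan((541.9,-293.3,21,84.1)); b=cam("wrist")
z=read_state()["eef_pos"][2]+4.9
m=rect(b,480,640,-380,-240,z,4,0); cv2.imwrite("pics/w11.png",rect(b,480,640,-380,-240,z,4,20))
h=cv2.cvtColor(m,cv2.COLOR_BGR2HSV)
k=cv2.morphologyEx(cv2.inRange(h,(17,110,60),(32,255,255)),cv2.MORPH_OPEN,np.ones((7,7)))
c=max(cv2.findContours(k,0,1)[0],key=cv2.contourArea); r=cv2.minAreaRect(c)
print(cv2.contourArea(c)/16,np.array(r[1])/4,[(640-q[1]/4,-240-q[0]/4) for q in cv2.boxPoints(r)])
```

```text
t 37.45 [ 544.  -294.6   40.4] [1.797e+02 1.000e-01 8.400e+01] F [-0.3 -0.1 -0.2] w 19.4 g 59.1 q [ 0.86  0.94 -0.71  1.74  0.83  0.79 -0.37]
WP (541.9, -293.3, 21, 84.1) 1 rows
1 x [ 0.11 -0.23  1.94  0.28  0.14 -0.1 ]
1466.0625 [71.38660431 23.38631821] [(np.float32(536.29004), np.float32(-259.47)), (np.float32(559.61), np.float32(-261.23)), (np.float32(554.2376), np.float32(-332.41415)), (np.float32(530.9176), np.float32(-330.65417))]
```

View pics/w11.png

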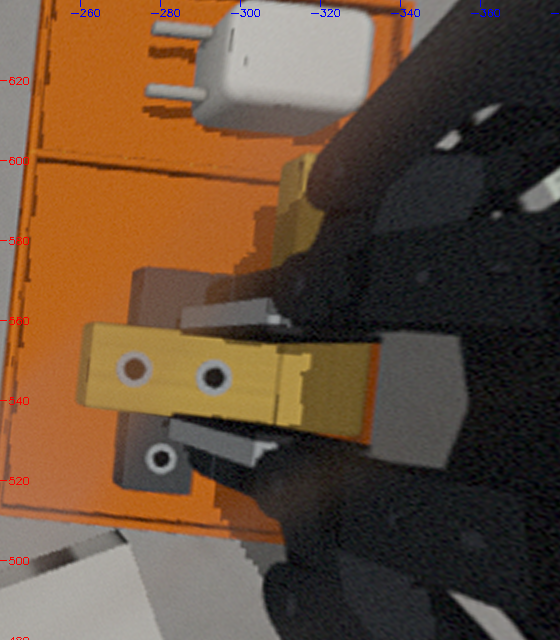

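Call:
{"op": "move_arm", "data": {"targets": "-1 0.1 -0.2 0.9 0.2 0.1 0; -1 0 0 0.8 0 0 0; -1 0 0 0 0 0 0; -1 0 0 0 0 0 0; -1 0 0 0 0 0 0"}}

```text
clock: 37.92
eef_pos: [540.8, -293.4, 21.5]
tool_rot: [-3.14, -0.0, 1.466]
force: [-0.0, -0.3, -1.6]
width: 19.2
gripper_force: 59.1
```

Call:
{"op": "move_arm", "data": {"targets": "-1 0 0 0 0 0 0; -1 0 0 0 0 0 0; -1 0 0 0 0 0 0"}}

```text
clock: 38.17
eef_pos: [541.1, -293.6, 22.0]
tool_rot: [-3.141, 0.0, 1.465]
force: [-0.1, 0.5, -1.6]
width: 19.4
gripper_force: 59.1
```

Run:
```python
from h import *
st(); plan((541.9,-293.3,20,84.1))
```

```text
t 38.17 [ 541.1 -293.6   22. ] [-180.    0.   84.] F [-0.1  0.5 -1.6] w 19.4 g 59.1 q [ 0.85  0.96 -0.69  1.74  0.85  0.76 -0.38]
WP (541.9, -293.3, 20, 84.1) 1 rows
1 x [ 0.04  0.08  0.2  -0.04  0.01 -0.13]
```

Call:
{"op": "move_arm", "data": {"targets": "-1 0 0.1 0.2 0 0 0; -1 0 0 0 0 0 0; -1 0 0 0 0 0 0; -1 0 0 0 0 0 0"}}

```text
clock: 38.5
eef_pos: [541.9, -293.6, 19.7]
tool_rot: [-3.14, 0.0, 1.465]
force: [0.6, -0.1, -1.7]
width: 19.5
gripper_force: 59.1
```

Call:
{"op": "move_arm", "data": {"targets": "-1 0 0 0.15 0 0 0; -1 0 0 0 0 0 0; -1 0 0 0 0 0 0; -1 0 0 0 0 0 0"}}

```text
clock: 38.83
eef_pos: [542.0, -293.7, 18.3]
tool_rot: [-3.141, 0.0, 1.466]
force: [0.0, -0.3, -0.6]
width: 19.5
gripper_force: 59.1
```

Call:
{"op": "move_arm", "data": {"targets": "-1 0 0 0.1 0 0 0; -1 0 0 0 0 0 0; -1 0 0 0 0 0 0; -1 0 0 0 0 0 0"}}

```text
clock: 39.17
eef_pos: [542.0, -293.7, 18.2]
tool_rot: [-3.141, 0.001, 1.465]
force: [-2.5, 1.0, 5.7]
width: 19.3
gripper_force: 59.9
```

Call:
{"op": "move_arm", "data": {"targets": "-1 0 0 -0.1 0 0 0; -0.4 0 0 0 0 0 0; -0.2 0 0 0 0 0 0; -0.2 0 0 0 0 0 0; -0.2 0 0 0 0 0 0"}}

```text
clock: 39.58
eef_pos: [541.8, -293.6, 18.1]
tool_rot: [-3.14, 0.0, 1.465]
force: [0.5, -0.4, 0.0]
width: 34.3
gripper_force: 0.0
```

Call:
{"op": "move_arm", "data": {"targets": "-0.2 0 0 -0.5 0 0 0; -0.2 0 0 -2 0 0 0; -0.2 0 0 -3 0 0 0; 0 0 0 -3 0 0 0; 0 0 0 -3 0 0 0"}}

```text
clock: 40.0
eef_pos: [541.8, -293.3, 134.6]
tool_rot: [-3.14, -0.0, 1.466]
force: [0.7, 0.7, -0.5]
width: 42.7
gripper_force: 0.0
```

Call:
{"op": "move_arm", "data": {"targets": "0 -3 0 -1 0 0 0; 0 -3 0 -1 0 0 0; 0 -3 0 -1 0 0 0; 0 -3 0 0 0 0 0; 0 0 0 0 0 0 0"}}

```text
clock: 40.42
eef_pos: [526.9, -421.9, 163.6]
tool_rot: [-3.141, 0.006, 1.455]
force: [-0.7, -0.9, -0.3]
width: 42.6
gripper_force: 0.0
```

Run:
```python
from h import *
st(); b=cam("wrist"); t=cam("top")
def seg(i,z,lo,hi,n):
    m=rect(i,480,620,-380,-240,z,4,0); h=cv2.cvtColor(m,cv2.COLOR_BGR2HSV)
    k=cv2.morphologyEx(cv2.inRange(h,lo,hi),cv2.MORPH_OPEN,np.ones((7,7)))
    c=max(cv2.findContours(k,0,1)[0],key=cv2.contourArea); r=cv2.minAreaRect(c)
    print(n,cv2.contourArea(c)/16,np.array(r[1])/4,[(round(620-q[1]/4,1),round(-240-q[0]/4,1)) for q in cv2.boxPoints(r)])
for i,n in((b,"w"),(t,"t")): seg(i,23,(19,90,60),(32,255,255),n)
A=rect(b,480,690,-390,-240,23,3.,20); B=rect(t,480,690,-390,-80,23,1.0,50)
B=cv2.copyMakeBorder(B,0,A.shape[0]-B.shape[0],0,0,0)
cv2.imwrite("pics/final.png",cv2.resize(np.hstack([A,B]),None,fx=.9,fy=.9)[:600]); print(A.shape,B.shape)
```

```text
t 40.42 [ 526.9 -421.9  163.6] [-180.     0.4   83.4] F [-0.7 -0.9 -0.3] w 42.6 g 0.0 q [ 1.06  0.86 -0.82  1.49  0.68  1.09 -0.03]
w 2514.0625 [70.23040771 69.6546402 ] [(np.float32(535.8), np.float32(-260.5)), (np.float32(605.1), np.float32(-267.8)), (np.float32(597.7), np.float32(-337.7)), (np.float32(528.4), np.float32(-330.4))]
t 2570.96875 [70.90834045 71.2448349 ] [(np.float32(533.8), np.float32(-260.1)), (np.float32(604.5), np.float32(-268.8)), (np.float32(595.8), np.float32(-339.2)), (np.float32(525.1), np.float32(-330.4))]
(630, 450, 3) (630, 310, 3)
```

View pics/final.png

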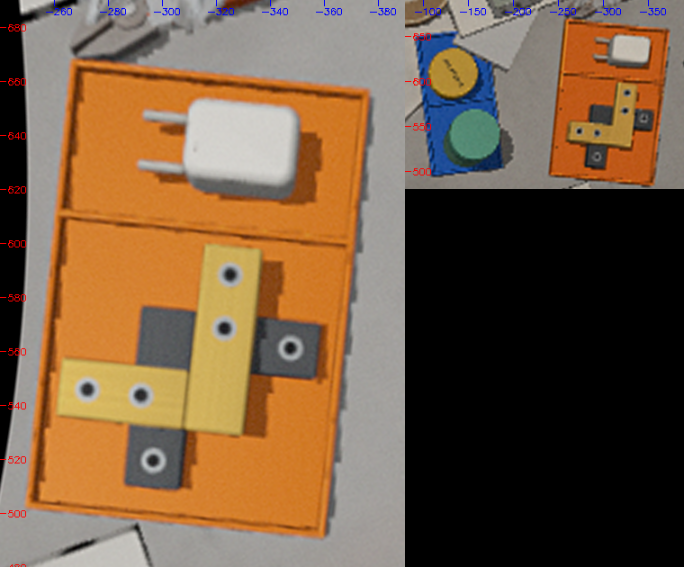

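The last picture shows both plates crossing at mid-length, with the charger flat in the narrow pocket at about (240,145). In the inset the tin and jar stand in the blue pockets. I'll hand the job in.

Call:
{"op": "move_arm", "data": {"targets": "0 0 0 0 0 0 0; 0 0 0 0 0 0 0; 0 0 0 0 0 0 0; 0 0 0 0 0 0 0"}}

```text
clock: 40.85
eef_pos: [529.9, -411.8, 163.4]
tool_rot: [-3.14, -0.0, 1.467]
force: [0.0, -0.3, 0.0]
width: 42.8
gripper_force: 0.0
```

```bash
python3 -c "
from h import *
print(order.finish_job()); st()"
```

```text
the job is handed in; nothing more can be done
None
the job is handed in; nothing more can be done
```

Both kits are made up and the job is handed in after about 41 s, with the last camera check showing every part in its pocket and the brass plate within about 2 mm of its intended place on the dark one; the judge's verdict was not shown.

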